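# Load the descaling barrel and bolt its cover

## Robot

A 7-joint arm with a two-finger parallel gripper is mounted at the origin on the work surface. World frame = base frame: x ahead of the robot, y to its left, z up, the work surface at z = 0. Lengths are in m, angles in rad, forces in N, time in s.
With the tool pointing down it reaches from about 0.4 to 0.75 m from the base axis. Payload 19.5 kg.
Tool frame: the origin (TCP) lies on the centre line of the jaws, within the pads' length; the fingertips stand 14 mm ahead of it and the grasp point (between the pads) lies 5 mm behind it (tip_reach is the distance from the TCP to the fingertips, in m); z points along the fingers, y is the direction in which the jaws open and shut (so a half turn about z gives the same grasp; the last joint's range is limited). The gripper opens to 85 mm and grips with 20 to 120 N. Pads are 22 mm wide; open, the fingers measure 114 mm over their backs; the gripper's body (76 mm by 85 mm) begins 54 mm behind the grasp point. The pads swing forward as they close: fully open they stand 13 mm farther back than shut.
Start: joints at [-1.195, 0.707, -0.028, 1.485, 0.022, 0.951, -0.075], TCP at [0.233, 0.526, 0.245] pointing down, gripper open.
Joint ranges: [-2.71, 2.71], [-0.32, 2.16], [-1.57, 1.52], [0, 2.45], [-1.46, 4.6], [0, 2.02], [-2.83, 2.83]. Speed limits (rad/s): [1.89, 1.89, 2.57, 2.57, 3.01, 3.01, 3.01].

## Interface

Orientations are given as a unit quaternion [x, y, z, w].
In Python, from plant import * gives the robot as it stands.
- The arm moves only by the shell command python3 -m jog 'ROWS' [FORCE]. ROWS is JSON, a list of rows, each an object of numbers: "x", "y", "z": the shift along the tool's x, y, z in units of 50 mm (1.0 is 50 mm); "yaw": the turn about the tool's z in rad; "hand": the opening, from 0 (shut) to 1 (fully open). A call has 1 to 8 rows; each row shifts and turns the commanded pose from where the row before left it, along the tool's axes as they then stand; what a row does not reach is not made up. A row lasts 1/10 s, in which the tool goes at most 50 mm and 8.59 degrees, less where a joint would pass 70% of its speed; a pose out of reach is approached as far as the arm can. A call is refused whole if a number of a shift passes 1 or a number of a turn 0.15, either way. A call with a gripper value outside its range is refused whole. The fingers move at their own pace and stop on an object; FORCE is the grip in N (left out, the last holds). Time passes only in rows, so rows that do not move let the fingers close. It gives the time, the measured TCP pose, the force and the opening at its end, in the units of the state.
- observe(): the state, without advancing time (a new reading comes with each control period).
- read_camera(name): name is "scene" or "top" or "wrist"; returns a dict with "pixels" (384x512x3 uint8, red, green, blue), "camera_matrix" (3x3 intrinsics, pixels), "rvec" (rotation vector, rad) and "tvec" (3), from world to camera coordinates, as OpenCV has them. Camera axes: x right, y down, z forward; pixel columns grow to the right and rows downward; lengths in m; the calibration is good to about 2 mm. A picture is of the moment at which its call begins. There is no depth.
- hand_in(): hands the job in, once; it reports no verdict.
The state is a dict: "time_s": time; "joint_positions": joint angles; "joint_vel": joint speeds; "effort": joint torques, N m; "ee_pos": TCP position; "eef_rot": TCP orientation; "contact_force": force on the tool from outside, world axes, zero at the start; "ft_torque": the same for the moment, N m; "width": finger opening in m.
Only numpy, scipy, OpenCV 4.12 (cv2) and the standard library are available. Lean on these libraries where they do the work, as an engineer would, in place of code of your own. Each camera call takes 0.05 s, during which the arm holds its last target.

## Task

Load the descaling barrel: draw both slide bolts back to their stops, lift the hatch cover off and set it aside on the bench, and put every black forging that lies on the bench into the barrel. Then seat the cover flat in the hatch again and slide both bolts fully home. Leave the hammer, the wire brush and the tin where they are.

Things in the scene. Friction and masses are not known exactly. Their poses are not given: they have to be found in the camera images.
- barrel: green bench-top descaling barrel: hexagonal steel drum lying along its y, 280 mm long, 220 mm across flats, in a grey frame, fixed. Origin on the bench under its middle, z up. Flat top 247 mm up, inner floor 32 mm up. Hatch opening in the top 106 mm (x) by 150 mm (y), centred. Frame feet x +-130, y +-171 mm; belt guard to y -195; motor and guard to x 245 mm.
- barrel_mouth (a point): centre of the hatch opening in the barrel, in the plane of the drum's top flat (247 mm above the bench); axes as the barrel
- bolt_left (a joint): flat steel slide bolt on the barrel's top, left-hand (+y) end of the hatch. Value in m: 0 = fully home, its tongue 14 mm over the cover plate; 0.024 = fully drawn back on its end stop, 10 mm clear of the cover. Drawn back towards barrel +y (away from the hatch). Friction about 2.5 N; stays where left.
- bolt_right (a joint): flat steel slide bolt on the barrel's top, right-hand (-y) end of the hatch. Value in m: 0 = fully home, its tongue 14 mm over the cover plate; 0.024 = fully drawn back on its end stop, 10 mm clear of the cover. Drawn back towards barrel -y (away from the hatch). Friction about 2.5 N; stays where left.
- bolt_left_grip (a point): centre of the upright black grip of the left-hand (+y) slide bolt: a round stud 14 mm across, 36 mm tall, this point half-way up, 39 mm above the barrel's top flat; it moves with the bolt, 115 mm from the hatch's middle when home, 139 mm when back. On its hatch side are guide staples 17 mm high. Pinch from above or push.
- bolt_right_grip (a point): centre of the upright black grip of the right-hand (-y) slide bolt: a round stud 14 mm across, 36 mm tall, this point half-way up, 39 mm above the barrel's top flat; it moves with the bolt, 115 mm from the hatch's middle when home, 139 mm when back. On its hatch side are guide staples 17 mm high. Pinch from above or push.
- cover_grip (a point): middle of the bow handle's straight bar (10 mm thick, 68 mm long along the cover's y) on the loose hatch cover: a steel plate 120 (x) by 168 (y) by 4 mm with a plug 98 by 142 mm, 12 mm deep, below, that drops into the hatch with 4 mm play all round, either way round; 0.5 kg. This point is 51 mm above the plug's underside: 51 mm up on the bench, 286 mm up when seated.
- cover_base (a point): middle of the underside of the cover plate, 39 mm below the handle bar's middle; meets the middle of the hatch opening when the cover is seated
- spear_1_center (a point): black forged railing spearhead lying flat, 97 mm long along its x, 16 mm high: square shank 16 mm wide from x -45 to -3 mm, collar 24 mm wide at x 2 mm, then a diamond blade 37 mm wide and a short point. This point: near its centre of mass beside the collar, 8 mm up; z up. Pinch the shank across y near x -14 mm. 0.13 kg. May be absent.
- spear_2_center (a point): black forged railing spearhead lying flat, 97 mm long along its x, 16 mm high: square shank 16 mm wide from x -45 to -3 mm, collar 24 mm wide at x 2 mm, then a diamond blade 37 mm wide and a short point. This point: near its centre of mass beside the collar, 8 mm up; z up. Pinch the shank across y near x -14 mm. 0.13 kg. May be absent.
- hook_1_center (a point): black forged wall hook lying flat, 95 mm long along its x, 14 mm high: bar 14 mm wide from x -40 to 40 mm, foot 28 mm wide at x -40, at +x it bends to +y and back (out to y 36 mm, the tip returning to x 17 mm). This point: middle of the straight bar, half-way up; z up. Pinch the bar across y near x -5 mm, clear of the curl. 0.16 kg. May be absent.
- hook_2_center (a point): black forged wall hook lying flat, 95 mm long along its x, 14 mm high: bar 14 mm wide from x -40 to 40 mm, foot 28 mm wide at x -40, at +x it bends to +y and back (out to y 36 mm, the tip returning to x 17 mm). This point: middle of the straight bar, half-way up; z up. Pinch the bar across y near x -5 mm, clear of the curl. 0.16 kg. May be absent.
- staple_1_center (a point): black forged U-shaped gate staple lying flat, 14 mm high, bar 14 mm wide: bow 62 mm long along its y, two legs 50 mm long towards its -x at y +-24 mm. This point: middle of the bow, half-way up; z up. Pinch the bow across x here (one finger in the 34 mm gap between the legs) or a leg across y, x -25 mm. 0.18 kg. May be absent.
- hammer: forge hammer, about 260 mm long, lying on the bench left of the robot base; not part of the job
- wire_brush: wire brush, about 220 mm long, lying on the bench beyond the barrel; not part of the job
- wax_tin: closed tin, 80 mm in diameter, 70 mm high, standing on the bench near the robot; not part of the job. The bench left of the forgings (y from about 0.36, x 0.38 to 0.65) is free.
Things that resemble listed ones, but are neither listed nor needed, are in the scene too. Leave any green look-alike of the part that bears cover_grip alone.

How it is judged:
By the outcome, as a careful person would: the job done as asked, in the order asked, and still so for the second after the job is handed in, with the robot touching nothing.
Of spear_1, spear_2, hook_1, hook_2, staple_1 only 3 to 5 are there at a start; the rules pass over those that are not, and their reading is None.
At some moment in a run one of spear_1, spear_2, hook_1, hook_2, staple_1 may be knocked a few centimetres aside while the robot is not near it.
It also fails if it takes over 210 s, if anything falls off the work surface, if the arm or the gripper's body presses on something with over 40 N, if the wrist force passes 120 N, or if a joint passes its speed limit or range.

## Working session

There is one attempt and no reset: what is moved stays moved. The work goes in short steps, Python scripts to look and compute and a shell command to move; the robot and the scene stay as the last step left them, time stands still between calls to the robot, and variables do not carry over. Pictures are saved under pics/ and viewed, and the job is handed in when it is done.

```bash
ls; mkdir -p pics; python3 - <<'E'
from plant import *
import cv2,json
s=observe()
print({k:(v if not hasattr(v,'tolist') else v.tolist()) for k,v in s.items()})
for n in ["scene","top","wrist"]:
    d=read_camera(n); cv2.imwrite(f"pics/{n}0.png",d["pixels"][:,:,::-1]); print(n,d["camera_matrix"],d["rvec"],d["tvec"])
E
```

```text
pics
{'time_s': 0.0, 'joint_positions': [-1.194709035363393, 0.7070989838249792, -0.027640458163794367, 1.4849847953467472, 0.02196898842311795, 0.9508769468567837, -0.07548726852413283], 'joint_vel': [0.00219511630440377, 0.0011844716824217054, 0.00015977387579481584, -0.00032805706389322066, 0.00013708248771391143, -0.0005809641591852236, 0.0007164050672690963], 'effort': [-0.000411404244005098, -88.32103729248047, 1.2346332147717476, -23.615843653678894, 0.016909866244532168, 0.006655259494436905, -7.74163112282622e-06], 'ee_pos': [0.23318625447192962, 0.5253340791270867, 0.24483287631015957], 'eef_rot': [0.20737162965734557, 0.9782620928110728, -0.0005214690296402835, -0.0001142462602475959], 'contact_force': [-0.34509280951342425, 0.323004241921644, -0.5551797558956513], 'ft_torque': [-0.05279454054414745, -0.009641657895566605, 0.020024693797721878], 'width': 0.08516760236157268}
scene [[405.39003483   0.         254.70777728]
 [  0.         405.39003483 187.42215626]
 [  0.           0.           1.        ]] [ 2.48795513  0.66528956 -0.18878932] [-0.38194029 -0.21751793  1.70500715]
top [[417.08537008   0.         251.30310801]
 [  0.         417.08537008 193.07257166]
 [  0.           0.           1.        ]] [ 2.18514663 -2.19448789  0.0483126 ] [-0.1161885   0.50564111  1.49836466]
wrist [[277.88475005   0.         250.95777765]
 [  0.         277.88475005 191.94377688]
 [  0.           0.           1.        ]] [-2.40902096 -1.56625985 -0.23998373] [-0.57460864 -0.0391006   0.38000574]
```

View pics/scene0.png

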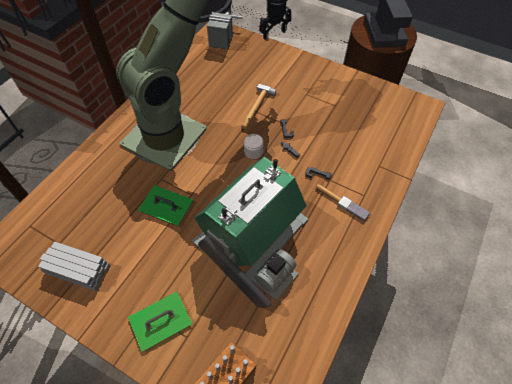

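View pics/top0.png

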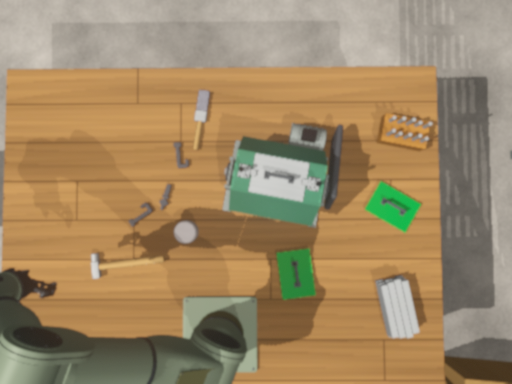

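View pics/wrist0.png

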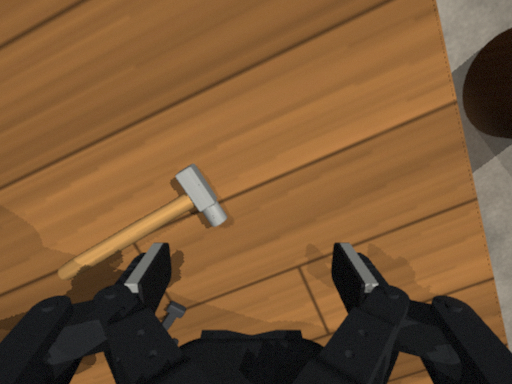

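The scene view shows the barrel at about (250,210), the silver cover seated on it, two green look-alikes and three dark forgings near (290,130), (290,150) and (318,173). The top view has the forgings at about (181,155), (167,195) and (141,214), and the tin at (185,232). Next I'll enlarge these areas.

```bash
cat > h.py <<'E'
from plant import *
import cv2, numpy as np, os
from scipy.spatial.transform import Rotation as R
def cam(n,save=None):
    d=read_camera(n); d={k:np.asarray(v) for k,v in d.items()}
    d['Rm']=cv2.Rodrigues(d['rvec'].astype(float))[0]; d['t']=d['tvec'].reshape(3).astype(float); d['K']=d['camera_matrix']
    if save: cv2.imwrite(f"pics/{save}.png",d['pixels'][:,:,::-1]); np.savez(f"{save}.npz",**d)
    return d
def load(s):
    z=np.load(f"{s}.npz"); return {k:z[k] for k in z.files}
def ray(d,uv):
    uv=np.atleast_2d(np.asarray(uv,float)); r=np.c_[uv,np.ones(len(uv))]@np.linalg.inv(d['K']).T@d['Rm']
    return -d['Rm'].T@d['t'], r/np.linalg.norm(r,axis=1)[:,None]
def onz(d,uv,z):
    c,r=ray(d,uv); return c+r*((z-c[2])/r[:,2])[:,None]
def proj(d,p):
    p=np.atleast_2d(p); q=p@d['Rm'].T+d['t']; q=q@d['K'].T; return q[:,:2]/q[:,2:]
def tri(ds,uvs):
    A=np.zeros((3,3));b=np.zeros(3);L=[]
    for d,uv in zip(ds,uvs):
        c,r=ray(d,uv); r=r[0]; M=np.eye(3)-np.outer(r,r); A+=M;b+=M@c;L.append((c,M))
    p=np.linalg.solve(A,b); return p,[np.linalg.norm(M@(p-c)) for c,M in L]
def crop(d,x0,y0,x1,y1,k,save):
    im=d['pixels'][y0:y1,x0:x1,::-1]; cv2.imwrite(f"pics/{save}.png",cv2.resize(im,None,fx=k,fy=k,interpolation=cv2.INTER_CUBIC))
def st():
    s=observe(); q=np.array(s['eef_rot']); m=R.from_quat(q).as_matrix()
    print('t %.2f'%s['time_s'],'p',np.round(s['ee_pos'],4),'toolx',np.round(m[:,0],3),'tooly',np.round(m[:,1],3),'z',np.round(m[:,2],3),'F',np.round(s['contact_force'],1),'w %.4f'%s['width'],'q',np.round(s['joint_positions'],2)); return np.array(s['ee_pos']),m
def go(p,tooly=None):
    """rows in units for moving to p; yaw to align tool y (mod pi) with direction tooly"""
    e,m=st(); 
    d=m.T@(np.asarray(p)-e)/0.05
    yaw=0
    if tooly is not None:
        v=m.T@np.r_[np.asarray(tooly)[:2],0]; yaw=-np.arctan2(v[0],v[1]); yaw=(yaw+np.pi/2)%np.pi-np.pi/2
    print('shift units (tool, now)',np.round(d,3),'yaw',round(yaw,4)); 
    c,s=np.cos(yaw),np.sin(yaw); Rz=np.array([[c,-s,0],[s,c,0],[0,0,1]]); print('  shift after yaw',np.round(Rz.T@d,3))
    return d,yaw
E
python3 - <<'E'
from h import *
t=cam('top','top1'); s=cam('scene','scene1')
crop(t,120,130,220,250,5,'tc1'); crop(t,215,115,350,235,5,'tb1'); crop(s,190,150,320,310,4,'sb1'); crop(s,240,100,380,220,5,'sc1')
E
```

```text
(no output)
```

View pics/tc1.png

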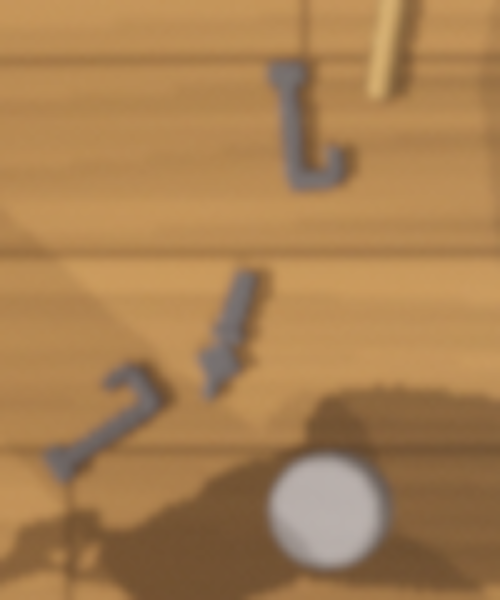

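View pics/tb1.png

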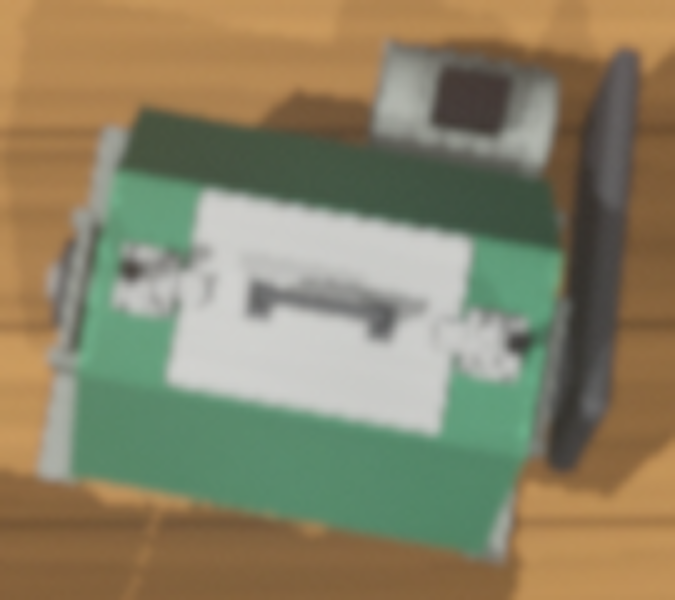

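View pics/sb1.png

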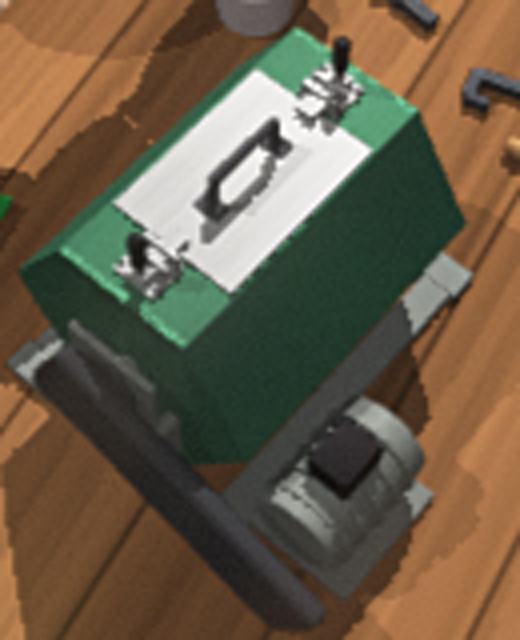

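View pics/sc1.png

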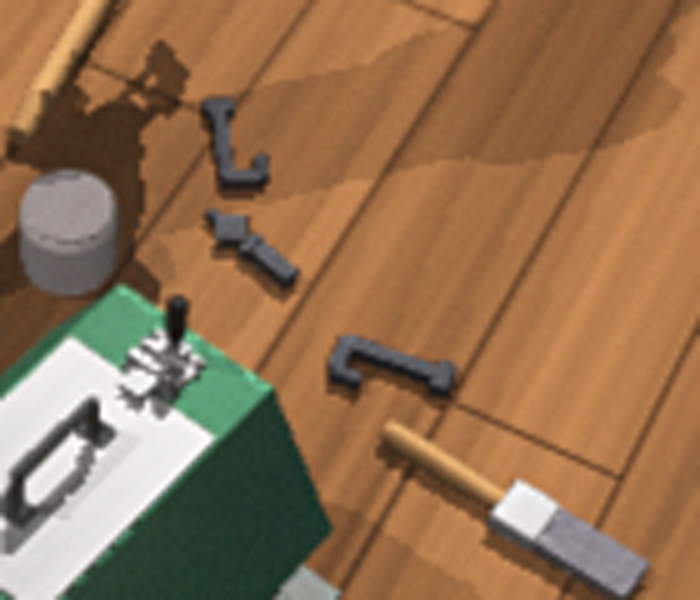

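The enlargements show two hooks and one spear; no staple is visible. The cover plate is a clear white quadrilateral, so I'll get the barrel pose from it in both views.

```bash
python3 - <<'E'
from h import *
for n,roi in (('top1',(230,140,330,215)),('scene1',(205,160,300,240))):
    d=load(n); im=d['pixels']; hsv=cv2.cvtColor(im,cv2.COLOR_RGB2HSV)
    m=((hsv[...,1]<40)&(hsv[...,2]>185)).astype(np.uint8); x0,y0,x1,y1=roi; mm=np.zeros_like(m); mm[y0:y1,x0:x1]=m[y0:y1,x0:x1]
    # green top flat incl. everything
    n_,lab,stt,cen=cv2.connectedComponentsWithStats(cv2.morphologyEx(mm,cv2.MORPH_OPEN,np.ones((3,3))))
    i=1+np.argmax(stt[1:,4]); c=cv2.findContours((lab==i).astype(np.uint8),cv2.RETR_EXTERNAL,cv2.CHAIN_APPROX_NONE)[0][0][:,0]
    P=onz(d,c,0.251)[:,:2].astype(np.float32)
    r=cv2.minAreaRect(P*1000); print(n,stt[i],r)
    # bright-green top flat
    g=((hsv[...,0]>60)&(hsv[...,0]<85)&(hsv[...,1]>80)&(hsv[...,2]>130)).astype(np.uint8)
    gm=np.zeros_like(g); gm[y0-20:y1+20,x0-30:x1+20]=g[y0-20:y1+20,x0-30:x1+20]
    cv2.imwrite(f'pics/m_{n}.png',np.hstack([mm*255,gm*255]))
E
```

```text
top1 [ 249  154   65   47 1801] ((538.7901000976562, -214.47955322265625), (194.92987060546875, 118.02691650390625), 79.31997680664062)
scene1 [ 220  168   62   54 1360] ((538.6657104492188, -204.65567016601562), (171.47647094726562, 118.29435729980469), 79.17411804199219)
```

```bash
python3 - <<'E'
from h import *
# hand-picked: grips in crops. top crop tb1 origin (215,115) k5 ; scene crop origin (190,150) k4
t=load('top1'); s=load('scene1')
crop(t,232,150,330,200,8,'tg1'); crop(s,210,150,300,230,8,'sg1')
E
```

```text
(no output)
```

View pics/tg1.png

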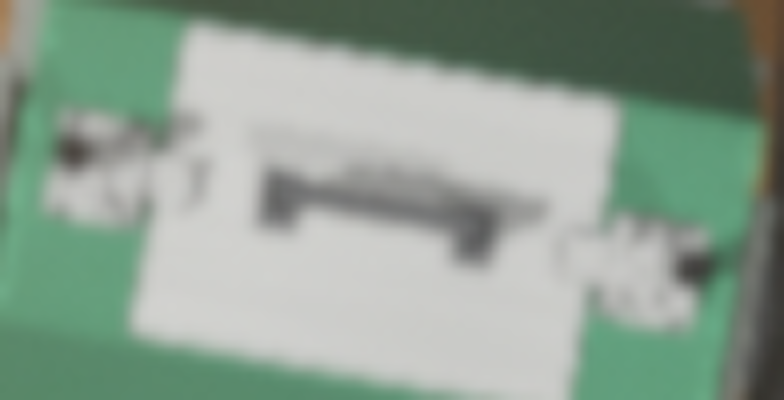

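View pics/sg1.png

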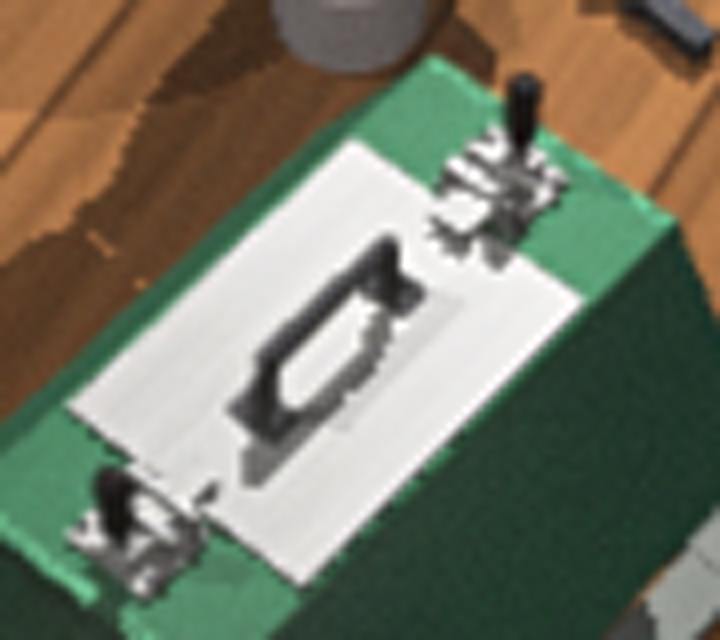

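View pics/m_top1.png

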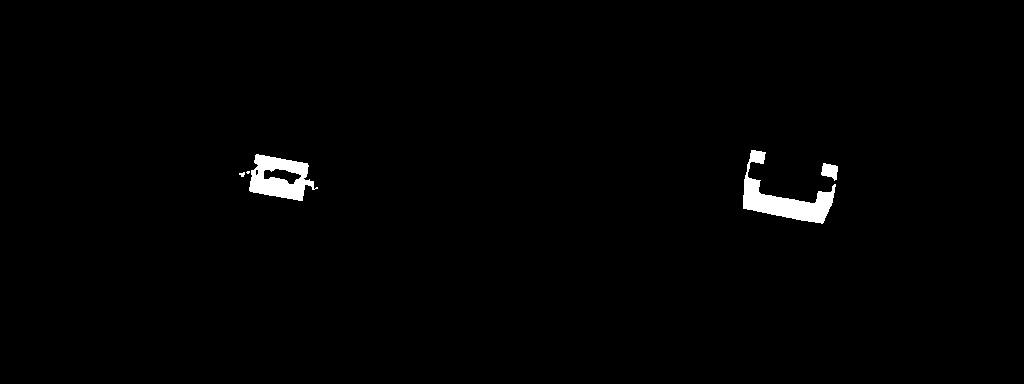

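```bash
python3 - <<'E'
from h import *
t=load('top1'); s=load('scene1')
f=lambda a,x0,y0:(np.array(a,float)+.5)/8-.5+np.array([x0,y0])
ct=f([(185,22),(620,98),(132,330),(572,400)],232,150); cs=f([(583,298),(300,585),(350,140),(68,405)],210,150)
# plate: top order far-left, far-right, near-left, near-right
for d,c in ((t,ct),(s,cs)):
    P=onz(d,c,.251)[:,:2]*1000; ctr=P.mean(0); yl=(P[0]-P[1]+P[2]-P[3])/2; xl=(P[0]+P[1]-P[2]-P[3])/2
    print(ctr,np.linalg.norm(yl),np.linalg.norm(xl),np.degrees(np.arctan2(yl[1],yl[0])),np.degrees(np.arctan2(xl[1],xl[0]))+90)
for nm,a,b in (('corners FL',ct[0],cs[0]),('FR',ct[1],cs[1]),('NL',ct[2],cs[2]),('NR',ct[3],cs[3]),
  ('Lgrip top',f([75,148],232,150),f([523,82],210,150)),('Rgrip top',f([694,266],232,150),f([112,474],210,150)),
  ('bar L end',f([272,185],232,150),f([388,245],210,150)),('bar R end',f([480,220],232,150),f([265,358],210,150))):
    print(nm,*[np.round(q,4) for q in tri([t,s],[a,b])])
E
```

```text
[ 544.06412604 -204.46844013] 169.32289531855182 118.58856250474687 80.20112362268341 80.21194194096051
[ 539.51437813 -202.72699398] 166.56447901217498 118.51217658273413 79.18606666282577 79.5388307072874
corners FL [ 0.6157 -0.1323  0.2545] [0.0016 0.0016]
FR [ 0.5852 -0.2978  0.2575] [0.0017 0.0017]
NL [ 0.4983 -0.1113  0.253 ] [0.0011 0.0011]
NR [ 0.4707 -0.2775  0.2613] [0.001 0.001]
Lgrip top [ 0.5623 -0.0912  0.3111] [0.0001 0.0001]
Rgrip top [ 0.5178 -0.3168  0.3086] [0.0007 0.0007]
bar L end [ 0.5486 -0.1654  0.2842] [0.0033 0.0033]
bar R end [ 0.536  -0.2404  0.2957] [0.001 0.001]
```

Both views agree on the barrel: centre about (0.540, -0.204), its y axis at about 79.5° in the world. The stud spacing came out at 230 mm, as it should. I'll raise and turn the tool first, then travel.

```bash
python3 -m jog '[{"z":-0.7,"yaw":0.15},{"z":-0.7,"yaw":0.15},{"z":-0.7,"yaw":0.15},{"z":-0.6,"yaw":0.15},{"yaw":0.15},{"yaw":0.15},{"yaw":0.15},{"yaw":0.15}]'; python3 - <<'E'
from h import *
a=np.radians(79.5); by=np.array([np.cos(a),np.sin(a),0]); bx=np.array([by[1],-by[0],0]); c=np.array([.5405,-.204,0])
np.savez('barrel.npz',by=by,bx=bx,c=c)
p=c+.115*by; p[2]=.38; go(p,bx)
E
```

```text
t 0.25 p [0.2333 0.5254 0.2451] toolx [-0.914  0.406 -0.   ] tooly [ 0.406  0.914 -0.001] z [-0. -0. -1.] F [-0.4  1.2  0.7] w 0.0857 q [-1.19  0.71 -0.03  1.48  0.02  0.95 -0.08]
shift units (tool, now) [-11.001  -8.605  -2.694] yaw 1.3363
  shift after yaw [-10.926   8.7    -2.694]$[0]: bad value
```

```bash
python3 -m jog '[{"x":0,"y":0,"z":-0.7,"yaw":0.14,"hand":1}]'; python3 -c "
from h import *
st()"
```

```text
time_s: 0.35
ee_pos: [0.233, 0.5242, 0.2775]
eef_rot: [0.276, 0.961, -0.003, -0.0]
contact_force: [0.1, -0.1, 0.5]
width: 0.0856
t 0.35 p [0.233  0.5242 0.2775] toolx [-0.848  0.53  -0.001] tooly [ 0.53   0.848 -0.006] z [-0.003 -0.006 -1.   ] F [ 0.1 -0.1  0.5] w 0.0856 q [-1.22  0.67  0.02  1.43 -0.01  1.04 -0.18]
```

```bash
python3 -m jog '[{"x":0,"y":0,"z":-0.7,"yaw":0.15,"hand":1},{"x":0,"y":0,"z":-0.7,"yaw":0.15,"hand":1},{"x":0,"y":0,"z":-0.5,"yaw":0.15,"hand":1},{"x":0,"y":0,"z":0,"yaw":0.15,"hand":1},{"x":0,"y":0,"z":0,"yaw":0.15,"hand":1},{"x":0,"y":0,"z":0,"yaw":0.15,"hand":1},{"x":0,"y":0,"z":0,"yaw":0.15,"hand":1},{"x":0,"y":0,"z":0,"yaw":0.14,"hand":1}]'; python3 - <<'E'
from h import *
B=np.load('barrel.npz'); p=B['c']+.115*B['by']; p[2]=.38; go(p,B['bx'])
E
```

```text
time_s: 1.15
ee_pos: [0.2332, 0.5255, 0.3752]
eef_rot: [0.769, 0.64, -0.0, 0.0]
contact_force: [0.2, -0.2, -0.5]
width: 0.0855
t 1.15 p [0.2332 0.5255 0.3752] toolx [ 0.182  0.983 -0.   ] tooly [ 0.983 -0.182 -0.   ] z [-0. -0. -1.] F [ 0.2 -0.2 -0.5] w 0.0855 q [-1.38  0.62  0.37  1.23 -0.22  1.32 -1.2 ]
shift units (tool, now) [-10.928   8.7    -0.094] yaw 0.0002
  shift after yaw [-10.926   8.702  -0.094]
```

```bash
python3 -m jog '[{"x":-0.7,"y":0.55,"z":0,"yaw":0,"hand":1},{"x":-0.7,"y":0.55,"z":0,"yaw":0,"hand":1},{"x":-0.7,"y":0.55,"z":0,"yaw":0,"hand":1},{"x":-0.7,"y":0.55,"z":0,"yaw":0,"hand":1},{"x":-0.7,"y":0.55,"z":0,"yaw":0,"hand":1},{"x":-0.7,"y":0.55,"z":0,"yaw":0,"hand":1},{"x":-0.7,"y":0.55,"z":0,"yaw":0,"hand":1},{"x":-0.7,"y":0.55,"z":0,"yaw":0,"hand":1}]'; python3 - <<'E'
from h import *
B=np.load('barrel.npz'); p=B['c']+.115*B['by']; p[2]=.38; go(p,B['bx'])
E
```

```text
time_s: 1.95
ee_pos: [0.401, 0.2095, 0.3754]
eef_rot: [0.767, 0.642, 0.0, -0.0]
contact_force: [1.3, -0.1, 0.3]
width: 0.0855
t 1.95 p [0.401  0.2095 0.3754] toolx [0.176 0.984 0.   ] tooly [ 0.984 -0.176  0.   ] z [ 0.  0. -1.] F [ 1.3 -0.1  0.3] w 0.0855 q [-0.8   0.4   0.4   1.66 -0.17  1.12 -0.54]
shift units (tool, now) [-5.351  4.216 -0.093] yaw 0.0066
  shift after yaw [-5.324  4.251 -0.093]
```

```bash
python3 -m jog '[{"x":-0.68,"y":0.53,"z":0,"yaw":0,"hand":0.6},{"x":-0.68,"y":0.53,"z":0,"yaw":0,"hand":0.6},{"x":-0.68,"y":0.53,"z":0,"yaw":0,"hand":0.6},{"x":-0.68,"y":0.53,"z":0,"yaw":0,"hand":0.6},{"x":-0.68,"y":0.53,"z":0,"yaw":0,"hand":0.6},{"x":-0.68,"y":0.53,"z":0,"yaw":0,"hand":0.6},{"x":-0.68,"y":0.53,"z":0,"yaw":0,"hand":0.6},{"x":-0.55,"y":0.5,"z":0,"yaw":0,"hand":0.6}]'; python3 - <<'E'
from h import *
B=np.load('barrel.npz'); p=B['c']+.115*B['by']; p[2]=.38; go(p,B['bx'])
w=cam('wrist','w1'); s=cam('scene','s1'); t=cam('top','t1'); st()
print(proj(w,[p,p+[0,0,-.094]]))
E
```

```text
time_s: 2.75
ee_pos: [0.5614, -0.0895, 0.3753]
eef_rot: [0.767, 0.641, -0.0, 0.0]
contact_force: [0.0, 1.1, 0.8]
width: 0.0511
t 2.75 p [ 0.5614 -0.0895  0.3753] toolx [ 0.177  0.984 -0.   ] tooly [ 0.984 -0.177 -0.   ] z [-0. -0. -1.] F [0.  1.1 0.8] w 0.0511 q [-0.08  0.61  0.39  1.26 -0.23  1.31  0.12]
shift units (tool, now) [-0.027  0.005 -0.094] yaw 0.0053
  shift after yaw [-0.027  0.005 -0.094]
t 2.90 p [ 0.5612 -0.0892  0.3746] toolx [ 0.179  0.984 -0.001] tooly [ 0.984 -0.179 -0.001] z [-0.001 -0.001 -1.   ] F [1. 1. 1.] w 0.0516 q [-0.08  0.61  0.39  1.26 -0.23  1.31  0.12]
[[251.43463632 266.60683833]
 [251.31081392 203.36700475]]
```

View pics/w1.png

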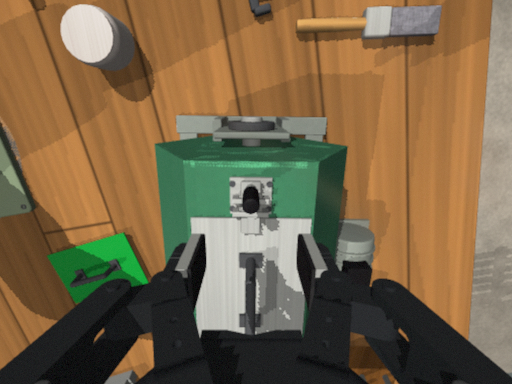

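View pics/s1.png

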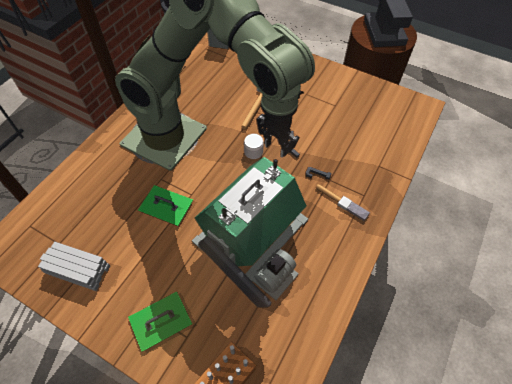

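View pics/t1.png

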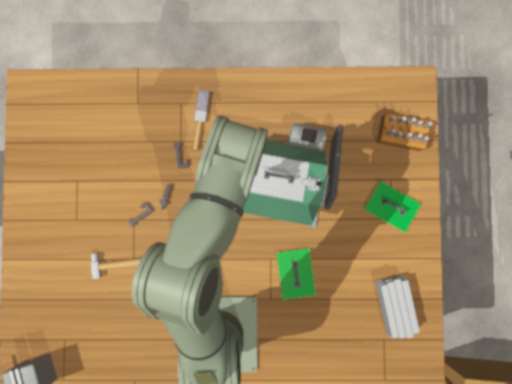

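The wrist view puts the left stud at (250,200), where (251,203) was predicted. The cover edges at columns 191 and 312 are symmetric about it, so the alignment is good. Next I descend and pinch the stud.

```bash
python3 -m jog '[{"x":0,"y":0,"z":0.4,"yaw":0,"hand":0.6},{"x":0,"y":0,"z":0.4,"yaw":0,"hand":0.6},{"x":0,"y":0,"z":0.4,"yaw":0,"hand":0.6},{"x":0,"y":0,"z":0.4,"yaw":0,"hand":0.6},{"x":0,"y":0,"z":0.2,"yaw":0,"hand":0.6},{"x":0,"y":0,"z":0,"yaw":0,"hand":0.0},{"x":0,"y":0,"z":0,"yaw":0,"hand":0.0},{"x":0,"y":0,"z":0,"yaw":0,"hand":0.0}]' 30; python3 -m jog '[{"x":0,"y":0,"z":0,"yaw":0,"hand":0},{"x":0,"y":0,"z":0,"yaw":0,"hand":0.0},{"x":0,"y":0,"z":0,"yaw":0,"hand":0.0}]'; python3 - <<'E'
from h import *
st();cam('scene','s2')
E
```

```text
time_s: 3.7
ee_pos: [0.5614, -0.0872, 0.2863]
eef_rot: [0.767, 0.642, 0.001, 0.001]
contact_force: [-0.4, 0.2, 2.1]
width: 0.013
time_s: 4.0
ee_pos: [0.5615, -0.0872, 0.2862]
eef_rot: [0.767, 0.642, 0.001, 0.001]
contact_force: [0.3, 1.5, 7.8]
width: 0.0132
t 4.00 p [ 0.5615 -0.0872  0.2862] toolx [0.176 0.984 0.   ] tooly [ 0.984 -0.176  0.002] z [ 0.002 -0.    -1.   ] F [0.3 1.5 7.8] w 0.0132 q [-0.08  0.68  0.36  1.45 -0.26  1.06  0.16]
```

```bash
python3 -m jog '[{"x":0.12,"y":0,"z":0,"yaw":0,"hand":0},{"x":0.12,"y":0,"z":0,"yaw":0,"hand":0.0},{"x":0.12,"y":0,"z":0,"yaw":0,"hand":0.0},{"x":0.1,"y":0,"z":0,"yaw":0,"hand":0.0},{"x":0,"y":0,"z":0,"yaw":0,"hand":0.0}]';python3 -m jog '[{"x":0.05,"y":0,"z":0,"yaw":0,"hand":0},{"x":0.0,"y":0,"z":0,"yaw":0,"hand":0.0}]'
```

```text
time_s: 4.55
ee_pos: [0.5657, -0.0649, 0.2863]
eef_rot: [0.767, 0.642, 0.0, 0.001]
contact_force: [2.1, -1.8, 5.3]
width: 0.013
time_s: 4.75
ee_pos: [0.5657, -0.0647, 0.2862]
eef_rot: [0.767, 0.641, -0.001, 0.002]
contact_force: [1.9, -14.1, 3.4]
width: 0.0129
```

```bash
python3 -m jog '[{"x":0.05,"y":0,"z":0,"yaw":0,"hand":0},{"x":0.0,"y":0,"z":0,"yaw":0,"hand":0.0}]';python3 -m jog '[{"x":-0.05,"y":0,"z":0,"yaw":0,"hand":0.3},{"x":0.0,"y":0,"z":0,"yaw":0,"hand":0.6},{"x":0.0,"y":0,"z":-0.4,"yaw":0,"hand":0.6},{"x":0.0,"y":0,"z":-0.4,"yaw":0,"hand":0.6},{"x":0.0,"y":0,"z":-0.4,"yaw":0,"hand":0.6},{"x":0.0,"y":0,"z":-0.4,"yaw":0,"hand":0.6},{"x":0.0,"y":0,"z":-0.2,"yaw":0,"hand":0.6}]'; python3 - <<'E'
from h import *
B=np.load('barrel.npz'); p=B['c']-.115*B['by']; p[2]=.37; go(p,B['bx'])
w=cam('wrist','w2'); crop(w,150,150,350,340,4,'w2c')
print(proj(w,[B['c']+.139*B['by']+[0,0,.304],B['c']+.115*B['by']+[0,0,.304]]))
E
```

```text
time_s: 4.95
ee_pos: [0.5657, -0.0646, 0.2862]
eef_rot: [0.768, 0.64, -0.002, 0.003]
contact_force: [-0.9, -26.8, 2.0]
width: 0.0129
time_s: 5.65
ee_pos: [0.5657, -0.0619, 0.3769]
eef_rot: [0.767, 0.642, 0.001, 0.0]
contact_force: [0.3, -0.1, -0.6]
width: 0.0513
t 5.65 p [ 0.5657 -0.0619  0.3769] toolx [0.176 0.984 0.   ] tooly [ 0.984 -0.176  0.002] z [ 0.002  0.    -1.   ] F [ 0.3 -0.1 -0.6] w 0.0513 q [-0.13  0.61  0.39  1.26 -0.23  1.32  0.08]
shift units (tool, now) [-5.187 -0.013  0.135] yaw 0.0067
  shift after yaw [-5.187  0.022  0.135]
[[252.20587212 215.46653919]
 [251.97449428 243.08317295]]
```

View pics/w2c.png

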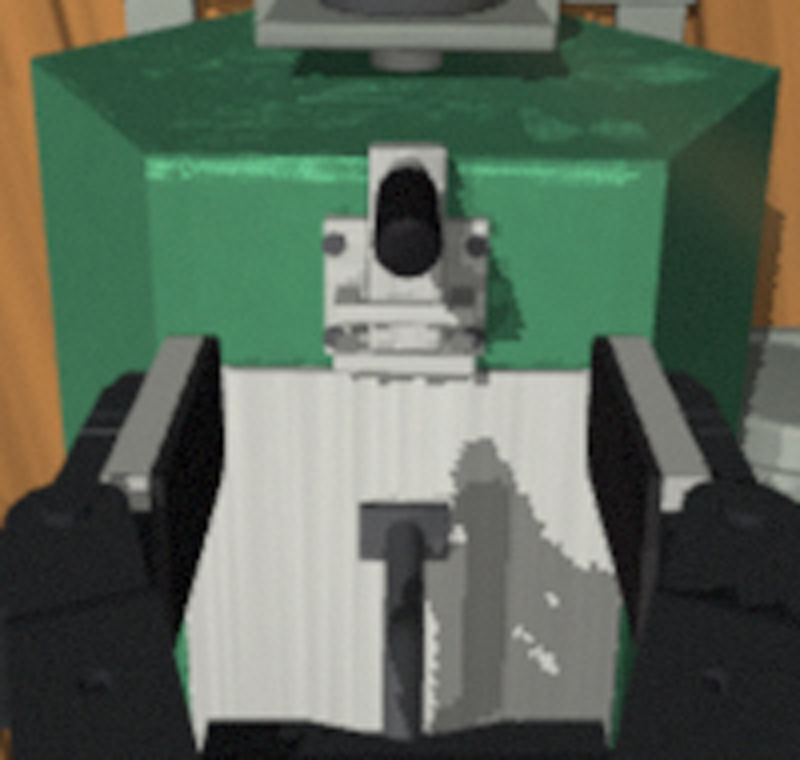

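The left bolt is back: the stud top is at (252,211), where 215 is expected for drawn and 243 for home, and the stop force was 27 N. On to the right bolt.

```bash
python3 -m jog '[{"x":-0.65,"y":0,"z":0,"yaw":0.005,"hand":0.6},{"x":-0.65,"y":0,"z":0,"yaw":0,"hand":0.6},{"x":-0.65,"y":0,"z":0,"yaw":0,"hand":0.6},{"x":-0.65,"y":0,"z":0,"yaw":0,"hand":0.6},{"x":-0.65,"y":0,"z":0,"yaw":0,"hand":0.6},{"x":-0.65,"y":0,"z":0,"yaw":0,"hand":0.6},{"x":-0.65,"y":0,"z":0,"yaw":0,"hand":0.6},{"x":-0.65,"y":0,"z":0,"yaw":0,"hand":0.6}]'; python3 - <<'E'
from h import *
B=np.load('barrel.npz'); p=B['c']-.115*B['by']; p[2]=.286; go(p,B['bx'])
w=cam('wrist','w3'); crop(w,150,150,350,340,4,'w3c')
print(proj(w,[B['c']-.115*B['by']+[0,0,.304]]),proj(w,[B['c']-.115*B['by']+[0,0,.27]]))
E
```

```text
time_s: 6.5
ee_pos: [0.5183, -0.3189, 0.3745]
eef_rot: [0.768, 0.64, 0.0, -0.0]
contact_force: [0.5, 0.2, 1.0]
width: 0.0514
t 6.50 p [ 0.5183 -0.3189  0.3745] toolx [0.181 0.984 0.001] tooly [ 0.984 -0.181 -0.001] z [-0.001  0.001 -1.   ] F [0.5 0.2 1. ] w 0.0514 q [ 0.35  0.69  0.37  1.09 -0.23  1.4   0.5 ]
shift units (tool, now) [0.039 0.019 1.771] yaw 0.0015
  shift after yaw [0.039 0.019 1.771]
[[252.25512472 207.74656628]] [[252.12993139 193.96455715]]
```

View pics/w3c.png

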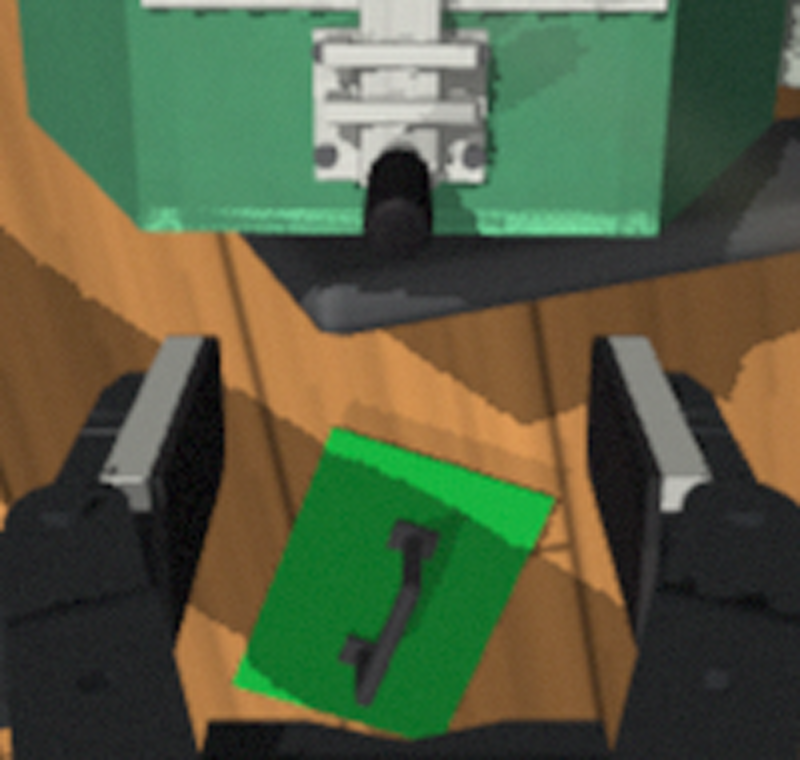

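The right stud top is at (250,204), about 3 px from the prediction. I'll add a small correction and descend.

```bash
python3 -m jog '[{"x":0.08,"y":-0.02,"z":0.4,"yaw":0,"hand":0.6},{"x":0,"y":0,"z":0.4,"yaw":0,"hand":0.6},{"x":0,"y":0,"z":0.4,"yaw":0,"hand":0.6},{"x":0,"y":0,"z":0.4,"yaw":0,"hand":0.6},{"x":0,"y":0,"z":0.18,"yaw":0,"hand":0.6},{"x":0,"y":0,"z":0,"yaw":0,"hand":0.0},{"x":0,"y":0,"z":0,"yaw":0,"hand":0.0},{"x":0,"y":0,"z":0,"yaw":0,"hand":0.0}]' 30; python3 -m jog '[{"x":0,"y":0,"z":0,"yaw":0,"hand":0},{"x":0,"y":0,"z":0,"yaw":0,"hand":0.0},{"x":0,"y":0,"z":0,"yaw":0,"hand":0.0}]';python3 -m jog '[{"x":-0.12,"y":0,"z":0,"yaw":0,"hand":0},{"x":-0.12,"y":0,"z":0,"yaw":0,"hand":0.0},{"x":-0.12,"y":0,"z":0,"yaw":0,"hand":0.0},{"x":-0.1,"y":0,"z":0,"yaw":0,"hand":0.0},{"x":-0.05,"y":0,"z":0,"yaw":0,"hand":0},{"x":0,"y":0,"z":0,"yaw":0,"hand":0.0}]'
```

```text
time_s: 7.35
ee_pos: [0.5177, -0.3139, 0.2871]
eef_rot: [0.769, 0.64, -0.0, -0.0]
contact_force: [-3.4, 1.5, 7.9]
width: 0.0132
time_s: 7.65
ee_pos: [0.5178, -0.3139, 0.2872]
eef_rot: [0.769, 0.64, -0.0, -0.0]
contact_force: [-6.6, 2.3, 4.0]
width: 0.0133
time_s: 8.25
ee_pos: [0.5138, -0.3354, 0.287]
eef_rot: [0.768, 0.641, 0.002, -0.003]
contact_force: [-9.2, 24.7, 12.2]
width: 0.0133
```

```bash
python3 -m jog '[{"x":-0.04,"y":0,"z":0,"yaw":0,"hand":0},{"x":0,"y":0,"z":0,"yaw":0,"hand":0.0}]';python3 -m jog '[{"x":0.09,"y":0,"z":0,"yaw":0,"hand":0.2},{"x":0.0,"y":0,"z":0,"yaw":0,"hand":0.6},{"x":0.0,"y":0,"z":-0.4,"yaw":0,"hand":0.6},{"x":0.0,"y":0,"z":-0.4,"yaw":0,"hand":0.6},{"x":0.0,"y":0,"z":-0.4,"yaw":0,"hand":0.6},{"x":0.0,"y":0,"z":-0.4,"yaw":0,"hand":0.6},{"x":0.0,"y":0,"z":-0.2,"yaw":0,"hand":0.6}]'; python3 - <<'E'
from h import *
B=np.load('barrel.npz'); p=B['c'].copy(); p[2]=.37; go(p,B['bx'])
w=cam('wrist','w4'); crop(w,150,150,350,340,4,'w4c');t=cam('top','t4'); s=cam('scene','s4'); crop(s,190,150,320,310,4,'s4c')
print(proj(w,[B['c']-.139*B['by']+[0,0,.304],B['c']-.115*B['by']+[0,0,.304]]))
E
```

```text
time_s: 8.45
ee_pos: [0.5136, -0.3363, 0.2868]
eef_rot: [0.767, 0.641, 0.002, -0.004]
contact_force: [-9.1, 31.5, 11.8]
width: 0.0128
time_s: 9.15
ee_pos: [0.5142, -0.337, 0.3784]
eef_rot: [0.769, 0.64, 0.0, 0.001]
contact_force: [-0.6, -0.4, -0.7]
width: 0.051
t 9.15 p [ 0.5142 -0.337   0.3784] toolx [ 0.181  0.983 -0.002] tooly [ 0.983 -0.181  0.002] z [ 0.002 -0.002 -1.   ] F [-0.6 -0.4 -0.7] w 0.0510 q [ 0.38  0.7   0.36  1.06 -0.23  1.42  0.52]
shift units (tool, now) [2.713 0.034 0.164] yaw 0.0008
  shift after yaw [2.713 0.032 0.164]
[[252.79918778 212.21787406]
 [252.88026888 182.70954579]]
```

View pics/w4c.png

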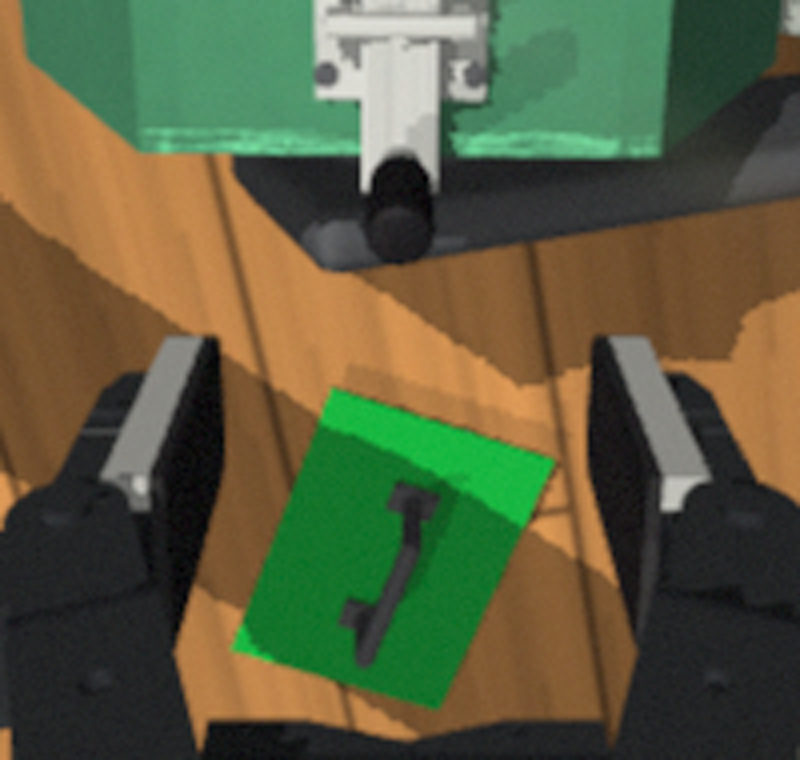

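View pics/s4c.png

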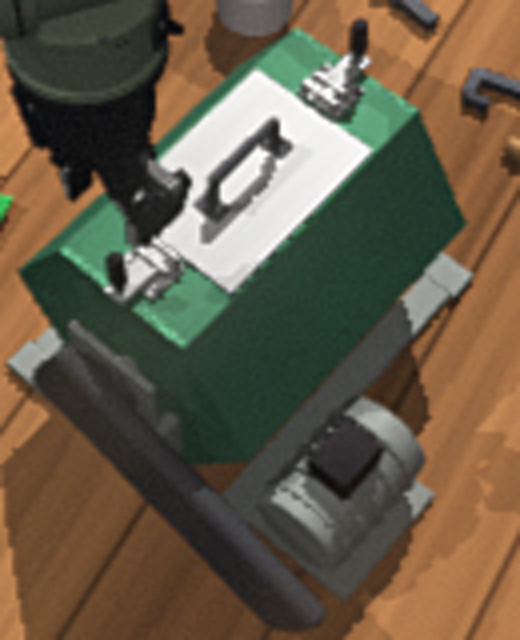

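Both studs now read as fully drawn; the right one is at (250,208), against 212 predicted with the same 4 px offset as before. Next I go over the cover handle.

```bash
python3 -m jog '[{"x":0.56,"y":0,"z":0,"yaw":0,"hand":0.6},{"x":0.56,"y":0,"z":0,"yaw":0,"hand":0.6},{"x":0.56,"y":0,"z":0,"yaw":0,"hand":0.6},{"x":0.56,"y":0,"z":0,"yaw":0,"hand":0.6},{"x":0.53,"y":0.01,"z":0,"yaw":0,"hand":0.6},{"x":0,"y":0,"z":0,"yaw":0,"hand":0.6}]'; python3 - <<'E'
from h import *
B=np.load('barrel.npz'); p=B['c']+.003*B['by']; p[2]=.286; go(p,B['bx'])
w=cam('wrist','w5')
h=np.array([B['c']+k*B['by']+[0,0,.291] for k in(.037,-.034)]); print(proj(w,h))
cs=np.array([B['c']+j*B['bx']+.084*B['by']+[0,0,.251] for j in(-.06,.06)]); print(proj(w,cs))
E
```

```text
time_s: 9.9
ee_pos: [0.5407, -0.1969, 0.3757]
eef_rot: [0.767, 0.642, 0.0, -0.001]
contact_force: [0.3, 0.0, -0.8]
width: 0.0513
t 9.90 p [ 0.5407 -0.1969  0.3757] toolx [0.177 0.984 0.001] tooly [ 0.984 -0.177 -0.   ] z [-0.     0.002 -1.   ] F [ 0.3  0.  -0.8] w 0.0513 q [ 0.12  0.62  0.38  1.23 -0.23  1.33  0.31]
shift units (tool, now) [-0.083  0.023  1.794] yaw 0.0055
  shift after yaw [-0.083  0.024  1.794]
[[252.70270779 167.8624248 ]
 [252.11967283 248.80700358]]
[[183.73855104 104.3667494 ]
 [321.94689728 105.11457315]]
```

View pics/w5.png

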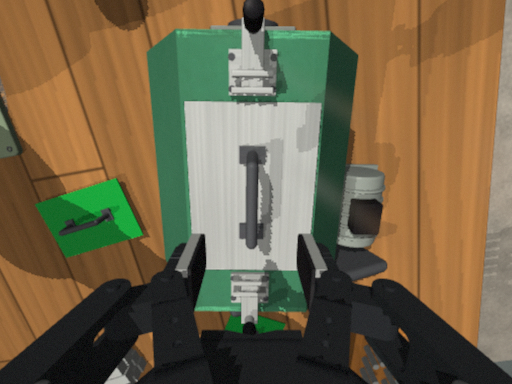

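The plate's far corners are at (185,101) and (321,101), so the barrel is about 3 mm further along its +y and turned 0.3° more than I had. I'll update the pose and grip the handle.

```bash
python3 -c "
import numpy as np
a=np.radians(79.8); by=np.array([np.cos(a),np.sin(a),0]); bx=np.array([by[1],-by[0],0]); c=np.array([.5405,-.204,0])+.003*by
np.savez('barrel.npz',by=by,bx=bx,c=c); print(c)"
python3 -m jog '[{"x":-0.08,"y":0.02,"z":0.4,"yaw":0,"hand":0.6},{"x":0,"y":0,"z":0.4,"yaw":0,"hand":0.6},{"x":0,"y":0,"z":0.4,"yaw":0,"hand":0.6},{"x":0,"y":0,"z":0.4,"yaw":0,"hand":0.6},{"x":0,"y":0,"z":0.24,"yaw":0,"hand":0.6},{"x":0,"y":0,"z":0,"yaw":0,"hand":0.0},{"x":0,"y":0,"z":0,"yaw":0,"hand":0.0},{"x":0,"y":0,"z":0,"yaw":0,"hand":0.0}]' 60; python3 -m jog '[{"x":0,"y":0,"z":0,"yaw":0,"hand":0},{"x":0,"y":0,"z":0,"yaw":0,"hand":0.0},{"x":0,"y":0,"z":0,"yaw":0,"hand":0.0},{"x":0,"y":0,"z":0,"yaw":0,"hand":0.0}]'; python3 -c "
from h import *
st()"
```

```text
[ 0.54103125 -0.20104741  0.        ]
time_s: 10.75
ee_pos: [0.54, -0.2049, 0.285]
eef_rot: [0.769, 0.64, 0.0, 0.0]
contact_force: [1.5, -1.2, 13.6]
width: 0.0084
time_s: 11.15
ee_pos: [0.5401, -0.2049, 0.2851]
eef_rot: [0.769, 0.64, 0.0, 0.001]
contact_force: [-2.5, -2.6, 6.0]
width: 0.0077
t 11.15 p [ 0.5401 -0.2049  0.2851] toolx [ 0.181  0.983 -0.001] tooly [ 0.983 -0.181  0.001] z [ 0.001 -0.001 -1.   ] F [-2.5 -2.6  6. ] w 0.0077 q [ 0.13  0.69  0.36  1.42 -0.26  1.07  0.35]
```

```bash
python3 -m jog '[{"x":0,"y":0,"z":-0.15,"yaw":0,"hand":0},{"x":0,"y":0,"z":-0.15,"yaw":0,"hand":0.0},{"x":0,"y":0,"z":-0.15,"yaw":0,"hand":0.0},{"x":0,"y":0,"z":-0.3,"yaw":0,"hand":0.0}]';python3 -m jog '[{"x":0,"y":0,"z":-0.4,"yaw":0,"hand":0},{"x":0,"y":0,"z":-0.5,"yaw":0,"hand":0.0},{"x":0,"y":0,"z":-0.5,"yaw":0,"hand":0.0},{"x":0,"y":0,"z":-0.3,"yaw":0,"hand":0.0}]'; python3 - <<'E'
from h import *
go([.5,.45,.39]); s=cam('scene','s6'); t=cam('top','t6'); crop(s,190,60,350,240,4,'s6c'); crop(t,60,120,220,250,5,'t6c')
E
```

```text
time_s: 11.55
ee_pos: [0.5398, -0.2041, 0.322]
eef_rot: [0.768, 0.64, -0.0, -0.001]
contact_force: [-0.8, -0.1, -5.2]
width: 0.0077
time_s: 11.95
ee_pos: [0.54, -0.2044, 0.4091]
eef_rot: [0.768, 0.64, 0.0, 0.001]
contact_force: [0.4, -1.3, -6.3]
width: 0.0078
t 11.95 p [ 0.54   -0.2044  0.4091] toolx [ 0.181  0.983 -0.001] tooly [ 0.983 -0.181  0.002] z [ 0.002 -0.001 -1.   ] F [ 0.4 -1.3 -6.3] w 0.0078 q [ 0.14  0.61  0.39  1.14 -0.22  1.43  0.31]
shift units (tool, now) [12.728 -3.156  0.37 ] yaw 0
  shift after yaw [12.728 -3.156  0.37 ]
```

View pics/s6c.png

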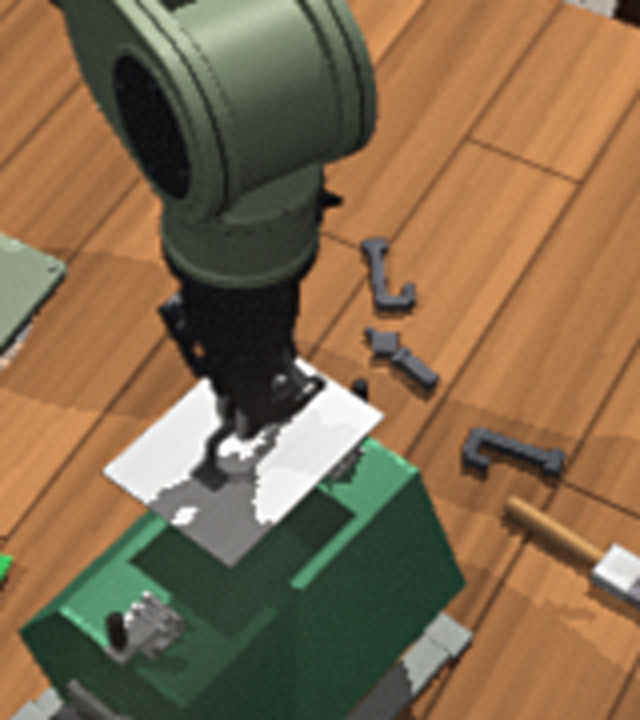

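View pics/t6.png

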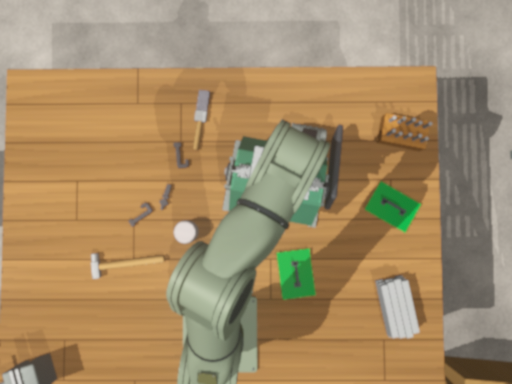

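The cover is clear of the hatch. Before choosing where to put it down, I'll measure the forgings and the hammer and tin in this unobstructed top view.

```bash
cat > forg.py <<'E'
from h import *
def forg(d,roi,zt=0.007,vmax=110,smax=70,pr=True):
    im=d['pixels']; hsv=cv2.cvtColor(im,cv2.COLOR_RGB2HSV); x0,y0,x1,y1=roi
    m=((hsv[...,2]<vmax)&(hsv[...,1]<smax)).astype(np.uint8); mm=np.zeros_like(m); mm[y0:y1,x0:x1]=m[y0:y1,x0:x1]
    n,lab,stt,cen=cv2.connectedComponentsWithStats(mm,connectivity=8); out=[]
    for i in range(1,n):
        if stt[i,4]<25: continue
        ys,xs=np.where(lab==i); P=onz(d,np.c_[xs,ys],zt)[:,:2]*1000
        mu=P.mean(0); U,S,V=np.linalg.svd(P-mu,full_matrices=False); r=cv2.minAreaRect(P.astype(np.float32))
        if pr: print('comp',stt[i],'mean',np.round(mu,1),'axis deg',round(np.degrees(np.arctan2(V[0,1],V[0,0]))%180,1),'rect',np.round(r[0],1),np.round(r[1],1),round(r[2],1))
        out.append((mu,V[0],lab==i,P))
    return out,mm
E
python3 - <<'E'
from forg import *
d=load('t6'); o,m=forg(d,(60,100,215,262)); cv2.imwrite('pics/mt6.png',cv2.resize(m[100:262,60:215]*255,None,fx=4,fy=4,interpolation=cv2.INTER_NEAREST))
print(onz(d,[(185,232),(100,265),(163,259),(197,150)],0.03))
d=load('s6'); forg(d,(270,100,345,200))
E
```

```text
comp [177 143   6  23  42] mean [650.6 146.5] axis deg 4.6 rect [649.7 145. ] [81.5 12.8] 6.0
comp [190 242  18  19 152] mean [304.4  70.7] axis deg 123.5 rect [301.2  74.3] [46.1 68.6] 44.8
[[0.36612514 0.11877689 0.03      ]
 [0.250099   0.42148021 0.03      ]
 [0.27063915 0.19677926 0.03      ]
 [0.66069423 0.07674848 0.03      ]]
comp [281 120   6  14  31] mean [410.2 297.3] axis deg 122.4 rect [413.8 293. ] [21.5 73.2] 27.8
comp [284 131  10   7  28] mean [456.7 262.2] axis deg 62.7 rect [457.4 263. ] [44.4 24.6] 62.5
comp [282 142  17  15  53] mean [493.4 193.6] axis deg 163.2 rect [491.3 197.1] [24.  92.3] 76.1
comp [306 167  25  12 138] mean [640.2 146. ] axis deg 18.3 rect [644.7 141.1] [94.  48.1] 10.7
comp [271 171  10   9  32] mean [506.4  51.6] axis deg 81.3 rect [507.7  51.6] [50.2 11.9] 79.6
comp [270 183   7  13  50] mean [523.   -9.1] axis deg 115.3 rect [526.2  -8.9] [23.1 54.8] 28.6
```

View pics/mt6.png

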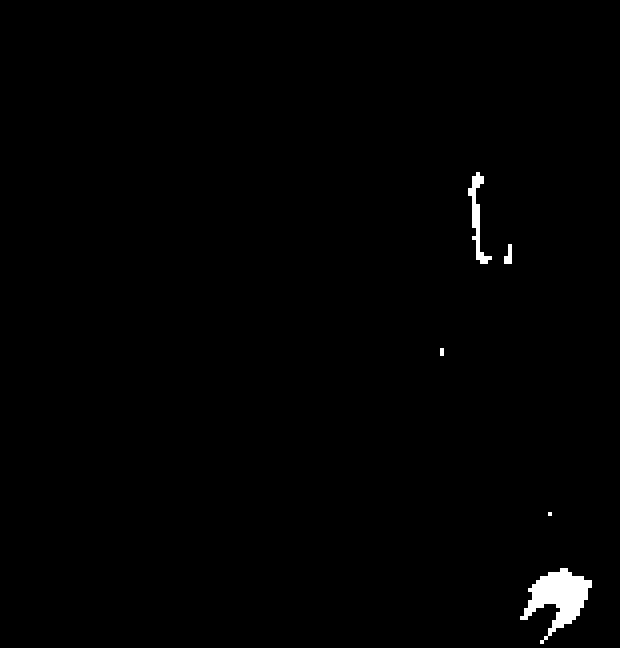

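```bash
python3 -m jog '[{"x":0.5,"y":-0.12,"z":0,"yaw":0,"hand":0},{"x":0.65,"y":-0.16,"z":0,"yaw":0,"hand":0},{"x":0.65,"y":-0.16,"z":0,"yaw":0,"hand":0},{"x":0.65,"y":-0.16,"z":0,"yaw":0,"hand":0},{"x":0.65,"y":-0.16,"z":0,"yaw":0,"hand":0},{"x":0.65,"y":-0.16,"z":0,"yaw":0,"hand":0},{"x":0.65,"y":-0.16,"z":0,"yaw":0,"hand":0},{"x":0.65,"y":-0.16,"z":0,"yaw":0,"hand":0}]'; python3 -m jog '[{"x":0.65,"y":-0.16,"z":0.2,"yaw":0,"hand":0},{"x":0.65,"y":-0.16,"z":0.2,"yaw":0,"hand":0},{"x":0.65,"y":-0.16,"z":0.4,"yaw":0,"hand":0},{"x":0.65,"y":-0.16,"z":0.4,"yaw":0,"hand":0},{"x":0.65,"y":-0.16,"z":0.4,"yaw":0,"hand":0},{"x":0.65,"y":-0.16,"z":0.4,"yaw":0,"hand":0},{"x":0.65,"y":-0.16,"z":0.4,"yaw":0,"hand":0},{"x":0.65,"y":-0.16,"z":0.4,"yaw":0,"hand":0}]'; python3 -c "
from h import *
go([.5,.465,.055])"
```

```text
time_s: 12.85
ee_pos: [0.5242, 0.0566, 0.4061]
eef_rot: [0.768, 0.64, -0.0, -0.0]
contact_force: [1.0, 0.3, -6.5]
width: 0.0077
time_s: 13.65
ee_pos: [0.5081, 0.3236, 0.2652]
eef_rot: [0.768, 0.64, -0.001, -0.0]
contact_force: [0.5, 0.5, -5.5]
width: 0.0076
t 13.65 p [0.5081 0.3236 0.2652] toolx [ 0.181  0.983 -0.001] tooly [ 0.983 -0.181 -0.001] z [-0.001 -0.001 -1.   ] F [ 0.5  0.5 -5.5] w 0.0076 q [-0.79  0.76  0.37  1.35 -0.28  1.08 -0.56]
shift units (tool, now) [ 2.755 -0.669  4.201] yaw 0
  shift after yaw [ 2.755 -0.669  4.201]
```

```bash
python3 -m jog '[{"x":0.55,"y":-0.14,"z":0.4,"yaw":0,"hand":0},{"x":0.55,"y":-0.13,"z":0.5,"yaw":0,"hand":0},{"x":0.55,"y":-0.13,"z":0.6,"yaw":0,"hand":0},{"x":0.55,"y":-0.13,"z":0.6,"yaw":0,"hand":0},{"x":0.55,"y":-0.13,"z":0.6,"yaw":0,"hand":0},{"x":0,"y":0,"z":0.6,"yaw":0,"hand":0},{"x":0,"y":0,"z":0.5,"yaw":0,"hand":0},{"x":0,"y":0,"z":0.25,"yaw":0,"hand":0}]'; python3 -m jog '[{"x":0,"y":0,"z":0.06,"yaw":0,"hand":0},{"x":0,"y":0,"z":0,"yaw":0,"hand":0},{"x":0,"y":0,"z":0,"yaw":0,"hand":0}]'
```

```text
time_s: 14.45
ee_pos: [0.5001, 0.4627, 0.0612]
eef_rot: [0.768, 0.64, -0.002, 0.0]
contact_force: [-0.6, -0.6, -6.2]
width: 0.0075
time_s: 14.75
ee_pos: [0.5017, 0.4639, 0.0625]
eef_rot: [0.768, 0.64, 0.001, -0.0]
contact_force: [-0.6, 0.3, -5.6]
width: 0.0078
```

```bash
python3 -m jog '[{"x":0,"y":0,"z":0.1,"yaw":0,"hand":0},{"x":0,"y":0,"z":0.06,"yaw":0,"hand":0},{"x":0,"y":0,"z":0,"yaw":0,"hand":0}]'; python3 -m jog '[{"x":0,"y":0,"z":0.06,"yaw":0,"hand":0},{"x":0,"y":0,"z":0,"yaw":0,"hand":0}]';python3 -m jog '[{"x":0,"y":0,"z":0.04,"yaw":0,"hand":0},{"x":0,"y":0,"z":0,"yaw":0,"hand":0}]'
```

```text
time_s: 15.05
ee_pos: [0.5011, 0.4635, 0.0529]
eef_rot: [0.768, 0.64, -0.0, -0.0]
contact_force: [0.4, 0.2, -6.2]
width: 0.0077
time_s: 15.25
ee_pos: [0.5014, 0.4637, 0.0502]
eef_rot: [0.768, 0.64, 0.0, 0.0]
contact_force: [0.4, 0.4, -5.6]
width: 0.0072
time_s: 15.45
ee_pos: [0.5014, 0.4637, 0.05]
eef_rot: [0.768, 0.64, 0.0, -0.0]
contact_force: [-7.9, -6.1, 21.3]
width: 0.0076
```

Bench contact at z = 0.050, as expected. I'll release, rise and look.

```bash
python3 -m jog '[{"x":0,"y":0,"z":-0.04,"yaw":0,"hand":0},{"x":0,"y":0,"z":0,"yaw":0,"hand":0.3},{"x":0,"y":0,"z":0,"yaw":0,"hand":0.5},{"x":0,"y":0,"z":0,"yaw":0,"hand":0.5},{"x":0,"y":0,"z":-0.3,"yaw":0,"hand":0.5},{"x":0,"y":0,"z":-0.7,"yaw":0,"hand":0.5},{"x":0,"y":0,"z":-0.8,"yaw":0,"hand":0.5},{"x":0,"y":0,"z":-0.8,"yaw":0,"hand":0.5}]'; python3 -m jog '[{"x":-0.6,"y":0,"z":-0.4,"yaw":0,"hand":0.5},{"x":-0.6,"y":0,"z":-0.4,"yaw":0,"hand":0.5},{"x":-0.6,"y":0,"z":-0.4,"yaw":0,"hand":0.5},{"x":-0.6,"y":0,"z":-0.4,"yaw":0,"hand":0.5}]';  python3 - <<'E'
from forg import *
st(); s=cam('scene','s7'); w=cam('wrist','w7'); t=cam('top','t7')
E
```

```text
time_s: 16.25
ee_pos: [0.5013, 0.4635, 0.183]
eef_rot: [0.768, 0.64, 0.0, 0.0]
contact_force: [0.5, 0.1, -0.7]
width: 0.0428
time_s: 16.65
ee_pos: [0.4792, 0.3444, 0.2622]
eef_rot: [0.768, 0.64, 0.001, 0.0]
contact_force: [0.9, 0.1, 0.3]
width: 0.0426
t 16.65 p [0.4792 0.3444 0.2622] toolx [0.181 0.983 0.001] tooly [ 0.983 -0.181  0.001] z [ 0.001  0.001 -1.   ] F [0.9 0.1 0.3] w 0.0426 q [-0.86  0.74  0.38  1.41 -0.29  1.05 -0.6 ]
```

View pics/s7.png

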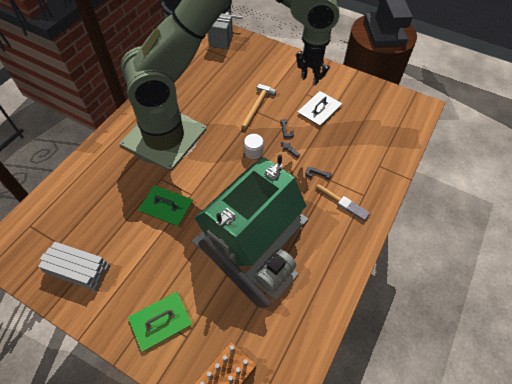

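View pics/w7.png

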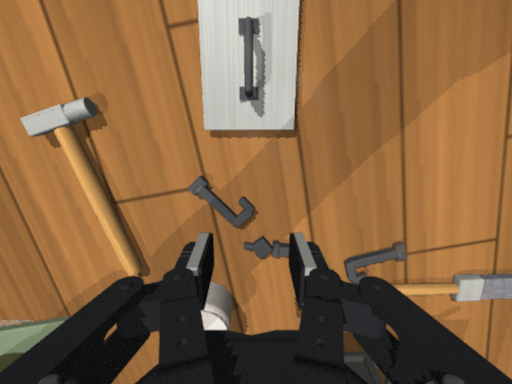

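View pics/t7.png

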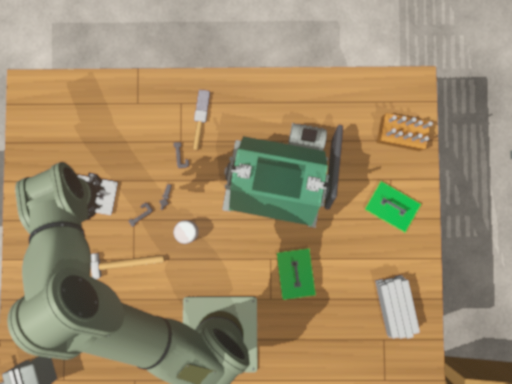

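The wrist view shows the cover flat on the bench at about (250,65). Hook A runs from its foot (200,185) to its bend (238,222), the spear has its blade at (262,247) and its shank to the right, and hook B is at (375,260). Three forgings in all; the hatch is open. I'll measure them in this view.

```bash
python3 - <<'E'
from forg import *
d=load('w7'); im=d['pixels']; crop(d,180,165,420,300,3,'w7c'); hsv=cv2.cvtColor(im,cv2.COLOR_RGB2HSV)
m=((hsv[...,1]<90)&(hsv[...,2]<120)).astype(np.uint8); mm=m.copy(); mm[:, :]=0; mm[165:233,180:275]=m[165:233,180:275]; mm[234:300,225:420]=m[234:300,225:420]
cv2.imwrite('pics/mw7.png',cv2.resize(mm[165:300,180:420]*255,None,fx=3,fy=3,interpolation=cv2.INTER_NEAREST))
print(onz(d,[(200,185),(238,222),(248,205)],.012), onz(d,[(246,246),(262,248),(290,250)],.012),onz(d,[(400,250),(352,268)],.012))
E
```

```text
[[0.40358119 0.32101784 0.012     ]
 [0.44549295 0.2545638  0.012     ]
 [0.46525102 0.27831218 0.012     ]] [[0.44958738 0.21301787 0.012     ]
 [0.47314035 0.20502117 0.012     ]
 [0.51503638 0.19350699 0.012     ]] [[0.68232293 0.1615989  0.012     ]
 [0.60678525 0.14346556 0.012     ]]
```

View pics/w7c.png

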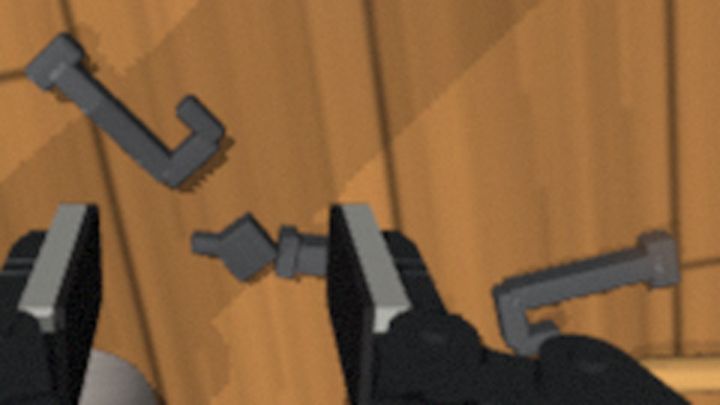

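View pics/mw7.png

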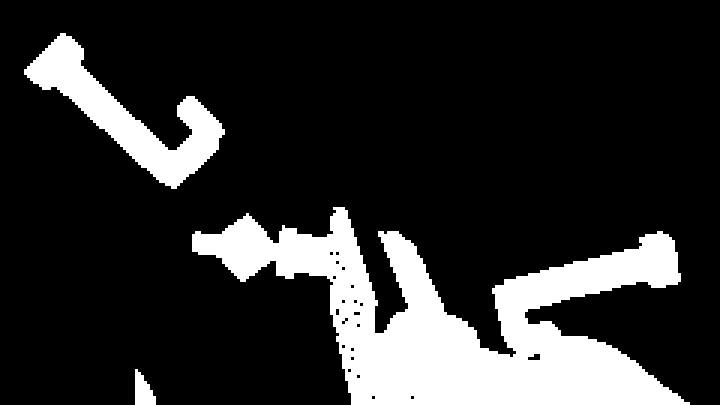

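```bash
python3 - <<'E'
from forg import *
d=load('w7'); f=lambda a:np.array(a)/3+np.array([180,165])-.33
a,b=onz(d,[f((56,60)),f((171,171))],.012); print(a,b,np.linalg.norm(b-a)*1000)
u=(b-a)/np.linalg.norm(b-a); p=a+.44*(b-a); nrm=np.array([-u[1],u[0],0]); print(p)
p[2]=.15; go(p,nrm)
E
```

```text
[0.40136522 0.32193776 0.012     ] [0.44365033 0.25545881 0.012     ] 78.78757907588933
[0.41997067 0.29268702 0.012     ]
t 16.80 p [0.4801 0.3445 0.2629] toolx [0.183 0.983 0.002] tooly [ 0.983 -0.183  0.002] z [ 0.003  0.002 -1.   ] F [0.3 1.4 0.7] w 0.0425 q [-0.85  0.74  0.38  1.41 -0.29  1.05 -0.61]
shift units (tool, now) [-1.244 -0.998  2.252] yaw -0.7505
  shift after yaw [-0.229 -1.579  2.252]
```

```bash
python3 -m jog '[{"x":0,"y":0,"z":0.3,"yaw":-0.15,"hand":0.5},{"x":0,"y":0,"z":0.3,"yaw":-0.15,"hand":0.5},{"x":0,"y":0,"z":0.3,"yaw":-0.15,"hand":0.5},{"x":0,"y":0,"z":0.3,"yaw":-0.15,"hand":0.5},{"x":0,"y":0,"z":0.3,"yaw":-0.15,"hand":0.5},{"x":-0.08,"y":-0.55,"z":0.25,"yaw":0,"hand":0.5},{"x":-0.08,"y":-0.55,"z":0.25,"yaw":0,"hand":0.5},{"x":-0.07,"y":-0.5,"z":0.25,"yaw":0,"hand":0.5}]'; python3 - <<'E'
from forg import *
p=[.41997,.29269,.012]; a=np.array([.40136522,.32193776]); b=np.array([.44365,.2554588]); u=b-a; go(p,[-u[1],u[0]]); w=cam('wrist','w8'); crop(w,150,150,350,300,4,'w8c'); print(proj(w,[p]))
E
```

```text
time_s: 17.6
ee_pos: [0.4173, 0.2927, 0.1473]
eef_rot: [0.48, 0.877, -0.0, -0.0]
contact_force: [1.0, 0.6, -0.5]
width: 0.0427
t 17.60 p [0.4173 0.2927 0.1473] toolx [-0.538  0.843  0.   ] tooly [ 0.843  0.538 -0.   ] z [-0. -0. -1.] F [ 1.   0.6 -0.5] w 0.0427 q [-0.73  0.76  0.1   1.84 -0.14  0.54  0.03]
shift units (tool, now) [-0.03   0.045  2.706] yaw 0.002
  shift after yaw [-0.03   0.046  2.706]
[[253.14906393 187.57678337]]
```

View pics/w8c.png

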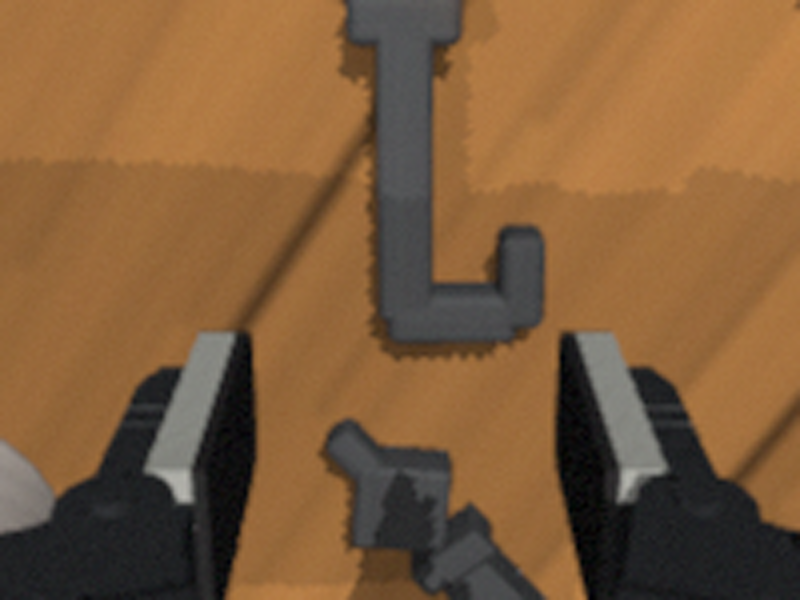

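Hook A lies parallel to the tool x axis and centred between the fingers, the bar at crop column 405 and the finger mid at 405. I'll descend and grip.

```bash
python3 -m jog '[{"x":-0.03,"y":0.02,"z":0.5,"yaw":0,"hand":0.5},{"x":0,"y":0,"z":0.6,"yaw":0,"hand":0.5},{"x":0,"y":0,"z":0.6,"yaw":0,"hand":0.5},{"x":0,"y":0,"z":0.5,"yaw":0,"hand":0.5},{"x":0,"y":0,"z":0.38,"yaw":0,"hand":0.5},{"x":0,"y":0,"z":0,"yaw":0,"hand":0.0},{"x":0,"y":0,"z":0,"yaw":0,"hand":0.0},{"x":0,"y":0,"z":0,"yaw":0,"hand":0.0}]' 60; python3 -m jog '[{"x":0,"y":0,"z":0,"yaw":0,"hand":0.0},{"x":0,"y":0,"z":0,"yaw":0,"hand":0.0},{"x":0,"y":0,"z":0,"yaw":0,"hand":0.0}]'
```

```text
time_s: 18.45
ee_pos: [0.4203, 0.2926, 0.0197]
eef_rot: [0.481, 0.877, 0.0, 0.0]
contact_force: [0.2, -0.2, -1.5]
width: 0.0119
time_s: 18.75
ee_pos: [0.4202, 0.2924, 0.0193]
eef_rot: [0.481, 0.877, 0.0, 0.0]
contact_force: [-0.2, 1.1, 6.7]
width: 0.012
```

```bash
python3 -m jog '[{"x":0,"y":0,"z":-0.5,"yaw":0,"hand":0.0},{"x":0,"y":0,"z":-0.9,"yaw":0,"hand":0.0},{"x":0,"y":0,"z":-0.9,"yaw":0,"hand":0.0},{"x":0,"y":0,"z":-0.9,"yaw":0.15,"hand":0.0},{"x":0,"y":0,"z":-0.9,"yaw":0.15,"hand":0.0},{"x":0,"y":0,"z":-0.9,"yaw":0.15,"hand":0.0},{"x":0,"y":0,"z":-0.9,"yaw":0.15,"hand":0.0},{"x":0,"y":0,"z":-0.9,"yaw":0.15,"hand":0.0}]'; python3 - <<'E'
from forg import *
w=cam('wrist','w9'); B=np.load('barrel.npz'); p=B['c']-.01*B['bx']; p[2]=.36; go(p,B['bx'])
E
```

```text
time_s: 19.55
ee_pos: [0.4194, 0.2919, 0.3611]
eef_rot: [0.77, 0.638, 0.0, -0.0]
contact_force: [0.6, 0.8, -1.9]
width: 0.0118
t 19.60 p [0.4207 0.2924 0.3672] toolx [0.198 0.98  0.006] tooly [ 0.98  -0.198  0.005] z [ 0.006  0.005 -1.   ] F [ 0.  -0.5  8.2] w 0.0118 q [-0.92  0.52  0.46  1.49 -0.24  1.18 -0.62]
shift units (tool, now) [-9.202  4.111  0.108] yaw -0.0212
  shift after yaw [-9.287  3.915  0.108]
```

View pics/w9.png

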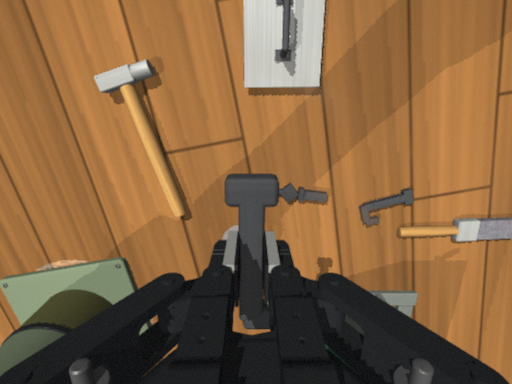

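Hook A is held along the tool x axis, its foot at (252,190). I'll carry it to the hatch.

```bash
python3 -m jog '[{"x":-0.5,"y":0.2,"z":0,"yaw":-0.02,"hand":0.0},{"x":-0.65,"y":0.28,"z":0,"yaw":0,"hand":0.0},{"x":-0.65,"y":0.28,"z":0,"yaw":0,"hand":0.0},{"x":-0.65,"y":0.28,"z":0,"yaw":0,"hand":0.0},{"x":-0.65,"y":0.28,"z":0,"yaw":0,"hand":0.0},{"x":-0.65,"y":0.28,"z":0,"yaw":0,"hand":0.0},{"x":-0.65,"y":0.28,"z":0,"yaw":0,"hand":0.0},{"x":-0.65,"y":0.28,"z":0,"yaw":0,"hand":0.0}]';python3 -m jog '[{"x":-0.65,"y":0.28,"z":0,"yaw":0,"hand":0.0},{"x":-0.65,"y":0.28,"z":0,"yaw":0,"hand":0.0},{"x":-0.65,"y":0.28,"z":0,"yaw":0,"hand":0.0},{"x":-0.65,"y":0.28,"z":0,"yaw":0,"hand":0.0},{"x":-0.65,"y":0.28,"z":0,"yaw":0,"hand":0.0},{"x":-0.65,"y":0.28,"z":0,"yaw":0,"hand":0.0},{"x":-0.3,"y":0.15,"z":0,"yaw":0,"hand":0.0},{"x":0,"y":0,"z":0,"yaw":0,"hand":0.0}]'; python3 - <<'E'
from forg import *
B=np.load('barrel.npz'); p=B['c']-.01*B['bx']; p[2]=.20; go(p,B['bx']); w=cam('wrist','w10')
E
```

```text
time_s: 20.4
ee_pos: [0.4852, 0.0241, 0.3589]
eef_rot: [0.762, 0.648, 0.0, -0.0]
contact_force: [0.3, 0.1, -1.5]
width: 0.0117
time_s: 21.2
ee_pos: [0.5414, -0.199, 0.3583]
eef_rot: [0.763, 0.646, -0.001, -0.0]
contact_force: [-0.3, 0.4, -1.1]
width: 0.0121
t 21.20 p [ 0.5414 -0.199   0.3583] toolx [ 0.164  0.986 -0.001] tooly [ 0.986 -0.164 -0.001] z [-0.001 -0.001 -1.   ] F [-0.3  0.4 -1.1] w 0.0121 q [ 0.1   0.64  0.42  1.27 -0.25  1.28  0.35]
shift units (tool, now) [-0.036 -0.197  3.167] yaw 0.013
  shift after yaw [-0.039 -0.196  3.167]
```

View pics/w10.png

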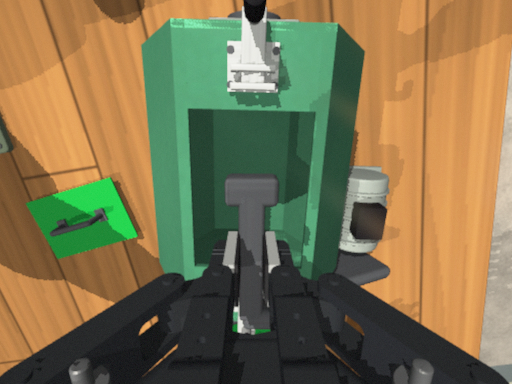

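```bash
python3 -m jog '[{"x":-0.03,"y":-0.15,"z":0.2,"yaw":0.013,"hand":0.0},{"x":0,"y":0,"z":0.5,"yaw":0,"hand":0.0},{"x":0,"y":0,"z":0.5,"yaw":0,"hand":0.0},{"x":0,"y":0,"z":0.5,"yaw":0,"hand":0.0},{"x":0,"y":0,"z":0.5,"yaw":0,"hand":0.0},{"x":0,"y":0,"z":0.5,"yaw":0,"hand":0.0},{"x":0,"y":0,"z":0.4,"yaw":0,"hand":0.0},{"x":0,"y":0,"z":0,"yaw":0,"hand":0.0}]';python3 -m jog '[{"x":0,"y":0,"z":0,"yaw":0,"hand":0.4},{"x":0,"y":0,"z":0,"yaw":0,"hand":0.4},{"x":0,"y":0,"z":0,"yaw":0,"hand":0.4},{"x":0,"y":0,"z":-0.5,"yaw":0,"hand":0.4},{"x":0,"y":0,"z":-0.9,"yaw":0,"hand":0.4},{"x":0,"y":0,"z":-0.9,"yaw":0,"hand":0.4},{"x":0,"y":0,"z":-0.8,"yaw":0,"hand":0.4},{"x":0,"y":0,"z":0,"yaw":0,"hand":0.4}]'; python3 - <<'E'
from forg import *
st(); w=cam('wrist','w11'); s=cam('scene','s11'); crop(s,190,60,350,240,4,'s11c')
E
```

```text
time_s: 22.05
ee_pos: [0.5334, -0.1955, 0.2022]
eef_rot: [0.766, 0.643, -0.001, -0.001]
contact_force: [0.1, 0.2, -1.1]
width: 0.0118
time_s: 22.85
ee_pos: [0.5348, -0.1974, 0.3652]
eef_rot: [0.766, 0.643, 0.002, 0.004]
contact_force: [-0.4, 0.0, -0.6]
width: 0.0342
t 22.85 p [ 0.5348 -0.1974  0.3652] toolx [ 0.174  0.985 -0.002] tooly [ 0.985 -0.174  0.009] z [ 0.008 -0.003 -1.   ] F [-0.4  0.  -0.6] w 0.0342 q [ 0.1   0.62  0.43  1.29 -0.25  1.28  0.35]
```

View pics/w11.png

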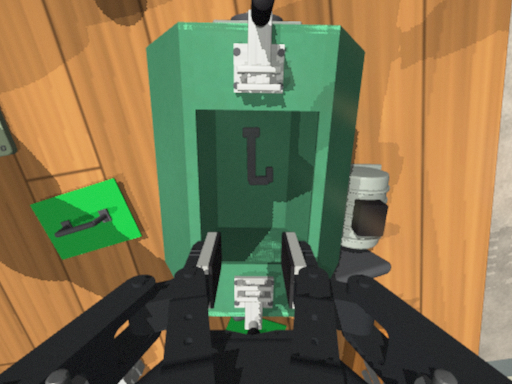

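View pics/s11c.png

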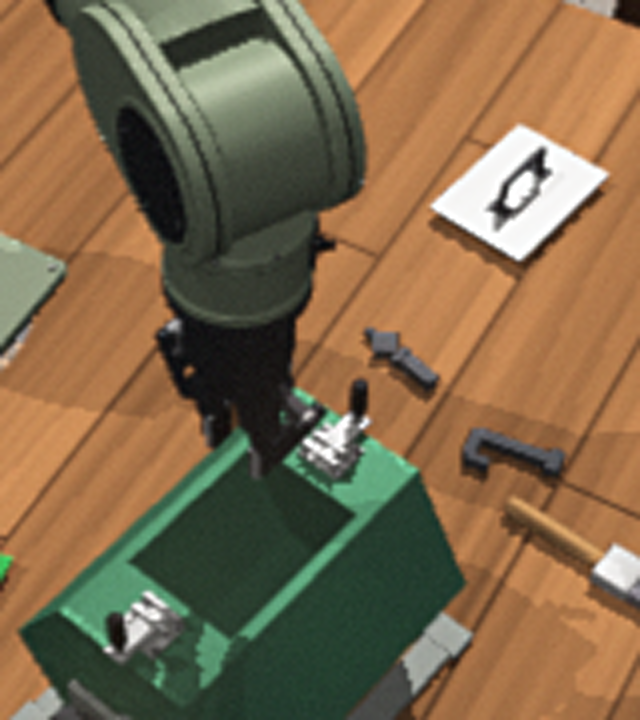

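Hook A lies on the drum floor at (258,155); the spear and hook B have not moved. Now the spear.

```bash
python3 -m jog '[{"x":0.6,"y":-0.1,"z":0,"yaw":0,"hand":0.5},{"x":0.7,"y":-0.15,"z":0,"yaw":0,"hand":0.5},{"x":0.7,"y":-0.15,"z":0,"yaw":-0.15,"hand":0.5},{"x":0.7,"y":-0.1,"z":0,"yaw":-0.15,"hand":0.5},{"x":0.7,"y":0,"z":0,"yaw":-0.15,"hand":0.5},{"x":0.7,"y":0.1,"z":0,"yaw":-0.15,"hand":0.5},{"x":0.7,"y":0.2,"z":0,"yaw":-0.15,"hand":0.5},{"x":0.6,"y":0.5,"z":0,"yaw":-0.15,"hand":0.5}]'; python3 - <<'E'
from forg import *
go([.513,.194,.2],[.286,.958])
E
```

```text
time_s: 23.75
ee_pos: [0.5169, 0.0861, 0.3591]
eef_rot: [0.408, 0.913, -0.0, -0.0]
contact_force: [1.4, -0.4, -0.8]
width: 0.0424
t 23.75 p [0.5169 0.0861 0.3591] toolx [-0.668  0.745 -0.   ] tooly [ 0.745  0.668 -0.   ] z [-0. -0. -1.] F [ 1.4 -0.4 -0.8] w 0.0424 q [-0.33  0.52  0.18  1.46 -0.1   1.17  0.6 ]
shift units (tool, now) [1.659 1.385 3.182] yaw -0.5497
  shift after yaw [0.691 2.047 3.182]
```

```bash
python3 -m jog '[{"x":0.4,"y":0.35,"z":0.4,"yaw":0,"hand":0.5},{"x":0.4,"y":0.35,"z":0.4,"yaw":0,"hand":0.5},{"x":0.4,"y":0.35,"z":0.4,"yaw":0,"hand":0.5},{"x":0.45,"y":0.34,"z":0.4,"yaw":0,"hand":0.5},{"x":0,"y":0,"z":0.4,"yaw":-0.15,"hand":0.5},{"x":0,"y":0,"z":0.4,"yaw":-0.15,"hand":0.5},{"x":0,"y":0,"z":0.4,"yaw":-0.15,"hand":0.5},{"x":0,"y":0,"z":0.3,"yaw":-0.1,"hand":0.5}]'; python3 - <<'E'
from forg import *
go([.513,.194,.2],[.286,.958]); w=cam('wrist','w12'); print(proj(w,[.513,.194,.012]))
E
```

```text
time_s: 24.55
ee_pos: [0.5146, 0.1926, 0.2026]
eef_rot: [0.144, 0.99, -0.0, -0.001]
contact_force: [0.1, 0.1, -0.5]
width: 0.0427
t 24.55 p [0.5146 0.1926 0.2026] toolx [-0.958  0.285  0.001] tooly [ 0.285  0.958 -0.001] z [-0.001 -0.    -1.   ] F [ 0.1  0.1 -0.5] w 0.0427 q [-0.41  0.72 -0.01  1.64  0.01  0.78  0.86]
shift units (tool, now) [0.039 0.018 0.052] yaw 0.0008
  shift after yaw [0.039 0.018 0.052]
[[251.75376431 171.37115694]]
```

View pics/w12.png

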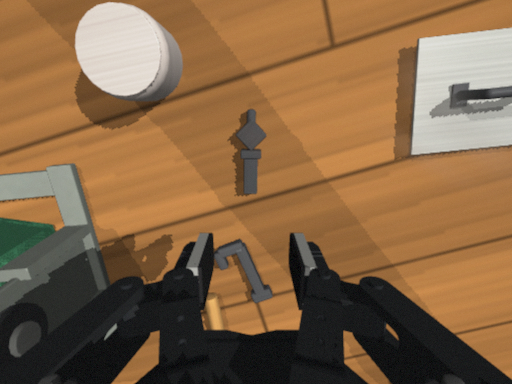

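The spear is straight up the image: point (251,112), collar (251,154), shank end (251,193). The pinch spot is at row 167, so I shift 0.13 along x and descend.

```bash
python3 -m jog '[{"x":0.1,"y":0,"z":0.5,"yaw":0,"hand":0.5},{"x":0.02,"y":0,"z":0.6,"yaw":0,"hand":0.5},{"x":0,"y":0,"z":0.6,"yaw":0,"hand":0.5},{"x":0,"y":0,"z":0.6,"yaw":0,"hand":0.5},{"x":0,"y":0,"z":0.6,"yaw":0,"hand":0.5},{"x":0,"y":0,"z":0.5,"yaw":0,"hand":0.5},{"x":0,"y":0,"z":0.27,"yaw":0,"hand":0.5},{"x":0,"y":0,"z":0,"yaw":0,"hand":0.0}]' 60; python3 -m jog '[{"x":0,"y":0,"z":0,"yaw":0,"hand":0.0},{"x":0,"y":0,"z":0,"yaw":0,"hand":0.0},{"x":0,"y":0,"z":0,"yaw":0,"hand":0.0},{"x":0,"y":0,"z":0,"yaw":0,"hand":0.0},{"x":0,"y":0,"z":0,"yaw":0,"hand":0.0}]'
```

```text
time_s: 25.4
ee_pos: [0.5089, 0.1942, 0.0194]
eef_rot: [0.148, 0.989, -0.001, -0.001]
contact_force: [0.4, 0.2, 0.3]
width: 0.0294
time_s: 25.9
ee_pos: [0.51, 0.1945, 0.0213]
eef_rot: [0.147, 0.989, 0.0, 0.001]
contact_force: [0.1, -0.4, 10.2]
width: 0.0137
```

```bash
python3 -m jog '[{"x":0,"y":0,"z":-0.5,"yaw":0,"hand":0.0},{"x":0,"y":0,"z":-0.9,"yaw":0.1,"hand":0.0},{"x":0,"y":0,"z":-0.9,"yaw":0.15,"hand":0.0},{"x":0,"y":0,"z":-0.9,"yaw":0.15,"hand":0.0},{"x":0,"y":0,"z":-0.9,"yaw":0.15,"hand":0.0},{"x":0,"y":0,"z":-0.9,"yaw":0.15,"hand":0.0},{"x":0,"y":0,"z":-0.9,"yaw":0.15,"hand":0.0},{"x":0,"y":0,"z":-0.9,"yaw":0.15,"hand":0.0}]';python3 -m jog '[{"x":0,"y":0,"z":0,"yaw":0.15,"hand":0.0},{"x":0,"y":0,"z":0,"yaw":0.15,"hand":0.0},{"x":0,"y":0,"z":0,"yaw":0.15,"hand":0.0},{"x":0,"y":0,"z":0,"yaw":0.0,"hand":0.0}]'; python3 - <<'E'
from forg import *
w=cam('wrist','w13'); B=np.load('barrel.npz'); p=B['c']-.015*B['by']; p[2]=.36; go(p,B['bx'])
E
```

```text
time_s: 26.7
ee_pos: [0.5089, 0.1943, 0.3629]
eef_rot: [0.606, 0.796, 0.0, -0.0]
contact_force: [0.7, 0.1, -1.0]
width: 0.0139
time_s: 27.1
ee_pos: [0.5092, 0.1945, 0.3606]
eef_rot: [0.767, 0.642, 0.0, -0.0]
contact_force: [0.3, -0.4, -1.0]
width: 0.0141
t 27.15 p [0.5093 0.1945 0.3605] toolx [ 0.171  0.985 -0.   ] tooly [ 0.985 -0.171 -0.   ] z [-0. -0. -1.] F [ 0.1  0.5 -0.8] w 0.0142 q [-0.68  0.59  0.51  1.39 -0.29  1.24 -0.32]
shift units (tool, now) [-7.986  1.976  0.01 ] yaw 0.0062
  shift after yaw [-7.974  2.026  0.01 ]
```

View pics/w13.png

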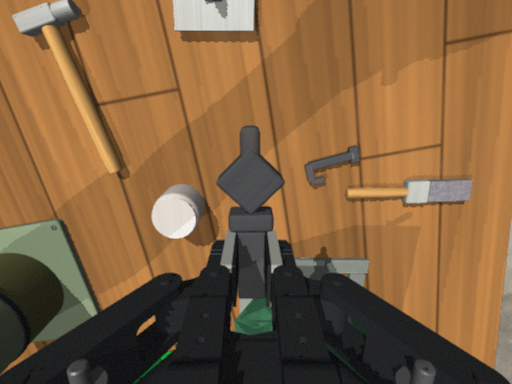

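The spear is held with its blade forward at (250,180). I'll carry it over and lower it into the hatch.

```bash
python3 -m jog '[{"x":-0.4,"y":0.1,"z":0,"yaw":0.006,"hand":0.0},{"x":-0.65,"y":0.16,"z":0,"yaw":0,"hand":0.0},{"x":-0.65,"y":0.16,"z":0,"yaw":0,"hand":0.0},{"x":-0.65,"y":0.16,"z":0,"yaw":0,"hand":0.0},{"x":-0.65,"y":0.16,"z":0,"yaw":0,"hand":0.0},{"x":-0.65,"y":0.16,"z":0,"yaw":0,"hand":0.0},{"x":-0.65,"y":0.16,"z":0,"yaw":0,"hand":0.0},{"x":-0.65,"y":0.16,"z":0,"yaw":0,"hand":0.0}]';python3 -m jog '[{"x":-0.65,"y":0.16,"z":0,"yaw":0,"hand":0.0},{"x":-0.65,"y":0.16,"z":0,"yaw":0,"hand":0.0},{"x":-0.65,"y":0.16,"z":0,"yaw":0,"hand":0.0},{"x":-0.65,"y":0.16,"z":0,"yaw":0,"hand":0.0},{"x":-0.4,"y":0.12,"z":0,"yaw":0,"hand":0.0},{"x":0,"y":0,"z":0,"yaw":0,"hand":0.0}]'; python3 - <<'E'
from forg import *
B=np.load('barrel.npz'); p=B['c']-.015*B['by']; p[2]=.20; go(p,B['bx'])
E
```

```text
time_s: 27.95
ee_pos: [0.5249, -0.0614, 0.3606]
eef_rot: [0.766, 0.642, 0.0, 0.0]
contact_force: [0.6, 0.7, -0.6]
width: 0.0142
time_s: 28.55
ee_pos: [0.5348, -0.2175, 0.3602]
eef_rot: [0.768, 0.641, -0.001, 0.0]
contact_force: [0.1, 0.4, -0.8]
width: 0.0136
t 28.55 p [ 0.5348 -0.2175  0.3602] toolx [ 0.179  0.984 -0.001] tooly [ 0.984 -0.179 -0.   ] z [-0.    -0.001 -1.   ] F [ 0.1  0.4 -0.8] w 0.0136 q [ 0.12  0.65  0.47  1.26 -0.29  1.3   0.4 ]
shift units (tool, now) [0.049 0.066 3.204] yaw -0.0018
  shift after yaw [0.049 0.066 3.204]
```

```bash
python3 -m jog '[{"x":0.05,"y":0.05,"z":0.3,"yaw":0,"hand":0.0},{"x":0,"y":0,"z":0.5,"yaw":0,"hand":0.0},{"x":0,"y":0,"z":0.5,"yaw":0,"hand":0.0},{"x":0,"y":0,"z":0.5,"yaw":0,"hand":0.0},{"x":0,"y":0,"z":0.5,"yaw":0,"hand":0.0},{"x":0,"y":0,"z":0.5,"yaw":0,"hand":0.0},{"x":0,"y":0,"z":0.4,"yaw":0,"hand":0.0},{"x":0,"y":0,"z":0,"yaw":0,"hand":0.0}]';python3 -m jog '[{"x":0,"y":0,"z":0,"yaw":0,"hand":0.4},{"x":0,"y":0,"z":0,"yaw":0,"hand":0.4},{"x":0,"y":0,"z":0,"yaw":0,"hand":0.4},{"x":0,"y":0,"z":-0.5,"yaw":0,"hand":0.4},{"x":0,"y":0,"z":-0.9,"yaw":0,"hand":0.4},{"x":0,"y":0,"z":-0.9,"yaw":0,"hand":0.4},{"x":0,"y":0,"z":-0.9,"yaw":0,"hand":0.4},{"x":0,"y":0,"z":0,"yaw":0,"hand":0.4}]'; python3 - <<'E'
from forg import *
st(); w=cam('wrist','w14'); s=cam('scene','s14'); t=cam('top','t14')
d=s; im=d['pixels']; crop(s,240,60,400,240,3,'s14c')
E
```

```text
time_s: 29.35
ee_pos: [0.5377, -0.2114, 0.1986]
eef_rot: [0.767, 0.642, -0.001, -0.002]
contact_force: [-0.7, -0.4, -1.0]
width: 0.0138
time_s: 30.15
ee_pos: [0.5391, -0.2133, 0.367]
eef_rot: [0.768, 0.641, 0.002, 0.004]
contact_force: [0.0, -0.4, -1.8]
width: 0.0344
t 30.15 p [ 0.5391 -0.2133  0.367 ] toolx [ 0.179  0.984 -0.002] tooly [ 0.984 -0.179  0.009] z [ 0.009 -0.004 -1.   ] F [ 0.  -0.4 -1.8] w 0.0344 q [ 0.11  0.64  0.47  1.25 -0.29  1.31  0.39]
```

View pics/w14.png

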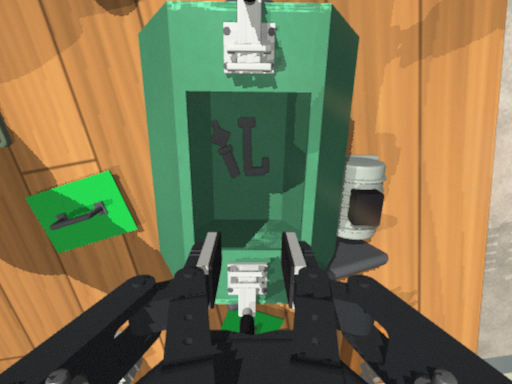

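View pics/s14c.png

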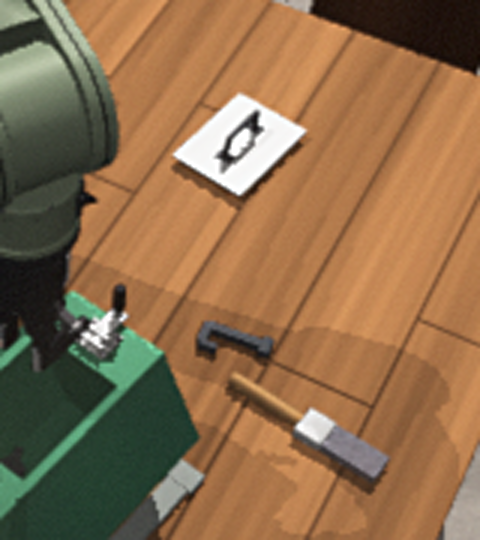

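The spear (225,150) and hook A (255,145) are both in the drum, and hook B is still in place. Now for hook B.

```bash
python3 -m jog '[{"x":0.6,"y":0.1,"z":0,"yaw":0,"hand":0.5},{"x":0.7,"y":0.1,"z":0,"yaw":0,"hand":0.5},{"x":0.7,"y":0.1,"z":0,"yaw":0,"hand":0.5},{"x":0.7,"y":0.1,"z":0,"yaw":0,"hand":0.5},{"x":0.7,"y":0.1,"z":0,"yaw":0,"hand":0.5},{"x":0.7,"y":0.1,"z":0,"yaw":0,"hand":0.5},{"x":0.7,"y":0.1,"z":0,"yaw":0,"hand":0.5},{"x":0.7,"y":0.1,"z":0,"yaw":0,"hand":0.5}]';python3 -m jog '[{"x":0.7,"y":0.05,"z":0.1,"yaw":0.0,"hand":0.5},{"x":0.7,"y":0.05,"z":0.3,"yaw":0,"hand":0.5},{"x":0.4,"y":0.05,"z":0.4,"yaw":0,"hand":0.5},{"x":0,"y":0,"z":0.5,"yaw":0.15,"hand":0.5},{"x":0,"y":0,"z":0.5,"yaw":0.15,"hand":0.5},{"x":0,"y":0,"z":0.5,"yaw":0.15,"hand":0.5},{"x":0,"y":0,"z":0.5,"yaw":0.15,"hand":0.5},{"x":0,"y":0,"z":0.3,"yaw":0.15,"hand":0.5}]'; python3 - <<'E'
from forg import *
go([.649,.154,.2],[.235,-.973]);
E
```

```text
time_s: 31.1
ee_pos: [0.6273, 0.0525, 0.3597]
eef_rot: [0.768, 0.641, -0.001, -0.0]
contact_force: [0.1, -0.1, 1.0]
width: 0.0428
time_s: 31.9
ee_pos: [0.6499, 0.138, 0.2028]
eef_rot: [0.95, 0.312, -0.001, -0.0]
contact_force: [-0.8, 0.7, -0.2]
width: 0.0427
t 31.90 p [0.6499 0.138  0.2028] toolx [ 0.806  0.592 -0.003] tooly [ 0.592 -0.806 -0.001] z [-0.003 -0.001 -1.   ] F [-0.8  0.7 -0.2] w 0.0427 q [-0.49  0.98  0.63  1.17 -0.56  1.16 -0.79]
shift units (tool, now) [ 0.175 -0.269  0.055] yaw 0.3967
  shift after yaw [ 0.057 -0.315  0.055]
```

```bash
python3 -m jog '[{"x":0,"y":0,"z":0.1,"yaw":0.15,"hand":0.5},{"x":0,"y":0,"z":0.1,"yaw":0.15,"hand":0.5},{"x":0,"y":0,"z":0,"yaw":0.1,"hand":0.5},{"x":0.05,"y":-0.31,"z":0,"yaw":0,"hand":0.5},{"x":0,"y":0,"z":0,"yaw":0,"hand":0.5}]'; python3 - <<'E'
from forg import *
go([.649,.154,.2],[.235,-.973]); w=cam('wrist','w15'); print(proj(w,[.649,.154,.012])); crop(w,150,80,350,240,4,'w15c')
E
```

```text
time_s: 32.4
ee_pos: [0.6491, 0.1565, 0.1946]
eef_rot: [0.992, 0.122, -0.0, -0.001]
contact_force: [-0.2, 0.6, 0.2]
width: 0.0428
t 32.40 p [0.6491 0.1565 0.1946] toolx [ 0.97   0.243 -0.001] tooly [ 0.243 -0.97  -0.001] z [-0.001  0.001 -1.   ] F [-0.2  0.6  0.2] w 0.0428 q [-0.55  1.02  0.73  1.17 -0.66  1.18 -1.15]
shift units (tool, now) [-0.013  0.048 -0.107] yaw 0.0082
  shift after yaw [-0.013  0.048 -0.107]
[[253.36450285 174.8193725 ]]
```

View pics/w15.png

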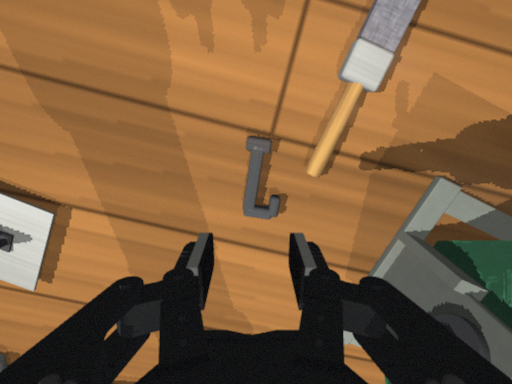

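View pics/w15c.png

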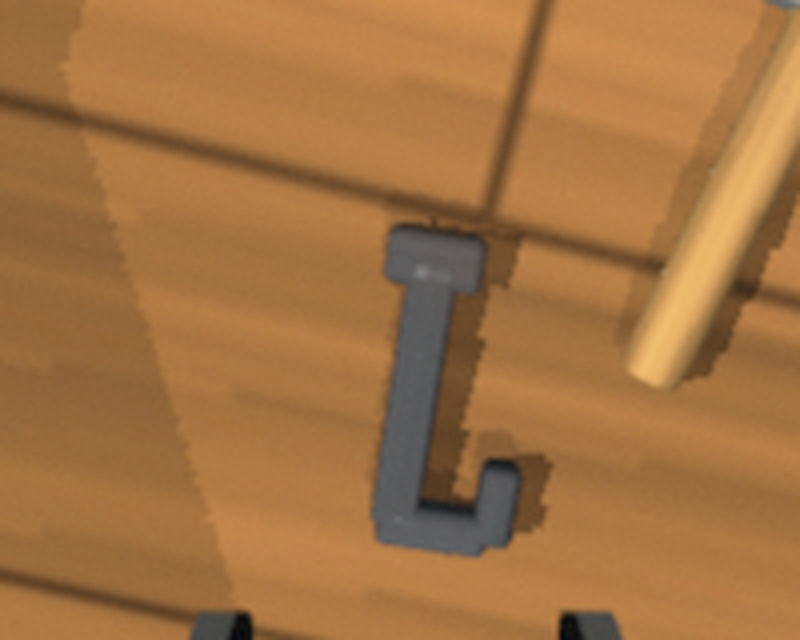

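```bash
python3 - <<'E'
from forg import *
d=load('w15'); f=lambda a:np.array(a)/4+np.array([150,80])-.37
a,b=onz(d,[f((435,258)),f((397,528))],.012); print(a,b,np.linalg.norm(b-a)*1000); p=a+.44*(b-a); u=b-a; p[2]=.019; print(p); go(p,[-u[1],u[0]])
E
```

```text
[0.68442297 0.15719478 0.012     ] [0.60358829 0.14808057 0.012     ] 81.34687449498107
[0.64885571 0.15318453 0.019     ]
t 32.45 p [0.6492 0.1552 0.1949] toolx [ 0.97   0.242 -0.001] tooly [ 0.242 -0.97  -0.   ] z [-0.001  0.    -1.   ] F [-0.9 -0.7  0.3] w 0.0427 q [-0.55  1.02  0.73  1.17 -0.66  1.18 -1.15]
shift units (tool, now) [-0.015  0.04   3.517] yaw 0.1321
  shift after yaw [-0.009  0.041  3.517]
```

```bash
python3 -m jog '[{"x":0,"y":0.03,"z":0.4,"yaw":0.13,"hand":0.5},{"x":0,"y":0,"z":0.6,"yaw":0,"hand":0.5},{"x":0,"y":0,"z":0.6,"yaw":0,"hand":0.5},{"x":0,"y":0,"z":0.6,"yaw":0,"hand":0.5},{"x":0,"y":0,"z":0.6,"yaw":0,"hand":0.5},{"x":0,"y":0,"z":0.5,"yaw":0,"hand":0.5},{"x":0,"y":0,"z":0.2,"yaw":0,"hand":0.5},{"x":0,"y":0,"z":0,"yaw":0,"hand":0.5}]' 60; python3 - <<'E'
from forg import *
p=[.64886,.15318,.019]; go(p); 
E
```

```text
time_s: 33.25
ee_pos: [0.6495, 0.152, 0.0195]
eef_rot: [0.998, 0.055, -0.001, 0.0]
contact_force: [0.4, 0.0, 0.4]
width: 0.0429
t 33.25 p [0.6495 0.152  0.0195] toolx [ 0.994  0.11  -0.002] tooly [ 0.11  -0.994  0.   ] z [-0.001 -0.    -1.   ] F [0.4 0.  0.4] w 0.0429 q [-0.53  1.23  0.65  1.28 -0.82  0.89 -1.15]
shift units (tool, now) [-0.01  -0.026  0.011] yaw 0
  shift after yaw [-0.01  -0.026  0.011]
```

```bash
python3 -m jog '[{"x":0,"y":0,"z":0,"yaw":0,"hand":0.0},{"x":0,"y":0,"z":0,"yaw":0,"hand":0.0},{"x":0,"y":0,"z":0,"yaw":0,"hand":0.0},{"x":0,"y":0,"z":0,"yaw":0,"hand":0.0},{"x":0,"y":0,"z":0,"yaw":0,"hand":0.0},{"x":0,"y":0,"z":0,"yaw":0,"hand":0.0}]' 60;  python3 -m jog '[{"x":0,"y":0,"z":-0.5,"yaw":0,"hand":0.0},{"x":0,"y":0,"z":-0.9,"yaw":0,"hand":0.0},{"x":0,"y":0,"z":-0.9,"yaw":-0.15,"hand":0.0},{"x":0,"y":0,"z":-0.9,"yaw":-0.15,"hand":0.0},{"x":0,"y":0,"z":-0.9,"yaw":-0.15,"hand":0.0},{"x":0,"y":0,"z":-0.9,"yaw":-0.15,"hand":0.0},{"x":0,"y":0,"z":-0.9,"yaw":-0.15,"hand":0.0},{"x":0,"y":0,"z":-0.9,"yaw":-0.15,"hand":0.0}]'; python3 -m jog '[{"x":0,"y":0,"z":0,"yaw":-0.15,"hand":0.0},{"x":0,"y":0,"z":0,"yaw":-0.15,"hand":0.0},{"x":0,"y":0,"z":0,"yaw":-0.08,"hand":0.0},{"x":0,"y":0,"z":0,"yaw":0.0,"hand":0.0}]';python3 - <<'E'
from forg import *
w=cam('wrist','w16'); B=np.load('barrel.npz'); p=B['c']-.008*B['bx']; p[2]=.36; go(p,B['bx'])
E
```

```text
time_s: 33.85
ee_pos: [0.6506, 0.1524, 0.0219]
eef_rot: [0.998, 0.055, 0.001, -0.0]
contact_force: [-1.8, 0.1, 8.5]
width: 0.0117
time_s: 34.65
ee_pos: [0.6494, 0.1519, 0.3635]
eef_rot: [0.874, 0.486, 0.001, 0.001]
contact_force: [0.6, 0.7, -1.4]
width: 0.0119
time_s: 35.05
ee_pos: [0.6498, 0.152, 0.3611]
eef_rot: [0.768, 0.641, 0.0, 0.0]
contact_force: [0.1, -0.9, -1.8]
width: 0.0118
t 35.10 p [0.6498 0.152  0.361 ] toolx [0.182 0.983 0.   ] tooly [ 0.983 -0.182  0.001] z [ 0.001 -0.    -1.   ] F [-0.3  0.2 -2.5] w 0.0116 q [-0.43  0.85  0.5   0.83 -0.37  1.54 -0.25]
shift units (tool, now) [-7.34  -1.012  0.018] yaw -0.0052
  shift after yaw [-7.335 -1.05   0.018]
```

View pics/w16.png

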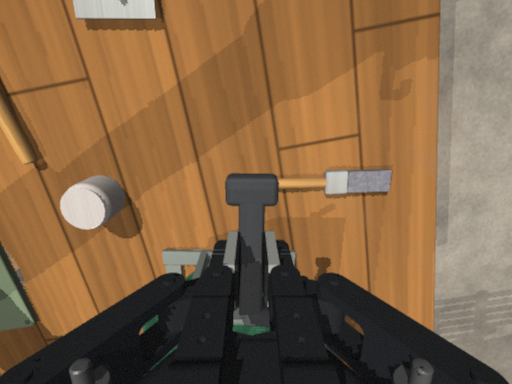

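Hook B is held. I'll carry it to the hatch.

```bash
python3 -m jog '[{"x":-0.4,"y":-0.05,"z":0,"yaw":-0.005,"hand":0.0},{"x":-0.65,"y":-0.09,"z":0,"yaw":0,"hand":0.0},{"x":-0.65,"y":-0.09,"z":0,"yaw":0,"hand":0.0},{"x":-0.65,"y":-0.09,"z":0,"yaw":0,"hand":0.0},{"x":-0.65,"y":-0.09,"z":0,"yaw":0,"hand":0.0},{"x":-0.65,"y":-0.09,"z":0,"yaw":0,"hand":0.0},{"x":-0.65,"y":-0.09,"z":0,"yaw":0,"hand":0.0},{"x":-0.65,"y":-0.09,"z":0,"yaw":0,"hand":0.0}]';python3 -m jog '[{"x":-0.65,"y":-0.09,"z":0,"yaw":0,"hand":0.0},{"x":-0.65,"y":-0.09,"z":0,"yaw":0,"hand":0.0},{"x":-0.65,"y":-0.09,"z":0,"yaw":0,"hand":0.0},{"x":-0.4,"y":-0.09,"z":0,"yaw":0,"hand":0.0},{"x":0,"y":0,"z":0,"yaw":0,"hand":0.0}]'; python3 - <<'E'
from forg import *
B=np.load('barrel.npz'); p=B['c']-.008*B['bx']; p[2]=.20; go(p,B['bx'])
E
```

```text
time_s: 35.9
ee_pos: [0.5723, -0.0867, 0.3608]
eef_rot: [0.768, 0.641, 0.0, 0.0]
contact_force: [0.3, -0.3, -1.5]
width: 0.0117
time_s: 36.4
ee_pos: [0.5333, -0.2009, 0.3609]
eef_rot: [0.769, 0.639, -0.0, 0.001]
contact_force: [0.6, 0.4, -2.1]
width: 0.0114
t 36.40 p [ 0.5333 -0.2009  0.3609] toolx [ 0.182  0.983 -0.001] tooly [ 0.983 -0.182  0.   ] z [ 0.    -0.001 -1.   ] F [ 0.6  0.4 -2.1] w 0.0114 q [ 0.08  0.64  0.48  1.29 -0.29  1.28  0.38]
shift units (tool, now) [ 0.028 -0.008  3.218] yaw -0.0052
  shift after yaw [ 0.028 -0.008  3.218]
```

```bash
python3 -m jog '[{"x":0.02,"y":0,"z":0.3,"yaw":-0.005,"hand":0.0},{"x":0,"y":0,"z":0.5,"yaw":0,"hand":0.0},{"x":0,"y":0,"z":0.5,"yaw":0,"hand":0.0},{"x":0,"y":0,"z":0.5,"yaw":0,"hand":0.0},{"x":0,"y":0,"z":0.5,"yaw":0,"hand":0.0},{"x":0,"y":0,"z":0.5,"yaw":0,"hand":0.0},{"x":0,"y":0,"z":0.4,"yaw":0,"hand":0.0},{"x":0,"y":0,"z":0,"yaw":0,"hand":0.0}]';python3 -m jog '[{"x":0,"y":0,"z":0,"yaw":0,"hand":0.4},{"x":0,"y":0,"z":0,"yaw":0,"hand":0.4},{"x":0,"y":0,"z":0,"yaw":0,"hand":0.4},{"x":0,"y":0,"z":-0.5,"yaw":0,"hand":0.4},{"x":0,"y":0,"z":-0.9,"yaw":0,"hand":0.4},{"x":0,"y":0,"z":-0.9,"yaw":0,"hand":0.4},{"x":0,"y":0,"z":-0.9,"yaw":0,"hand":0.4},{"x":0,"y":0,"z":0,"yaw":0,"hand":0.4}]'; python3 - <<'E'
from forg import *
st(); w=cam('wrist','w17'); s=cam('scene','s17'); t=cam('top','t17')
E
```

```text
time_s: 37.2
ee_pos: [0.5347, -0.1961, 0.1986]
eef_rot: [0.765, 0.643, -0.001, -0.001]
contact_force: [-0.6, 0.0, -0.2]
width: 0.0115
time_s: 38.0
ee_pos: [0.5356, -0.1977, 0.3668]
eef_rot: [0.765, 0.644, 0.002, 0.004]
contact_force: [-0.2, -0.1, -0.8]
width: 0.034
t 38.00 p [ 0.5356 -0.1977  0.3668] toolx [ 0.171  0.985 -0.002] tooly [ 0.985 -0.171  0.009] z [ 0.008 -0.004 -1.   ] F [-0.2 -0.1 -0.8] w 0.0340 q [ 0.07  0.63  0.49  1.28 -0.29  1.29  0.38]
```

View pics/w17.png

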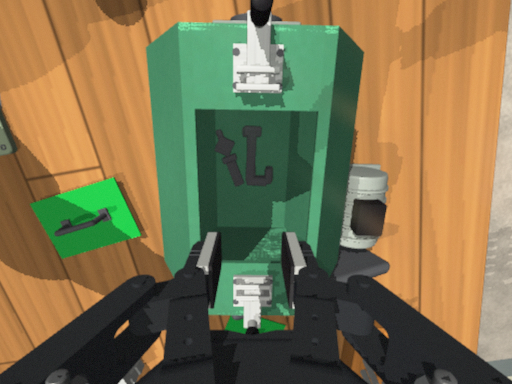

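View pics/s17.png

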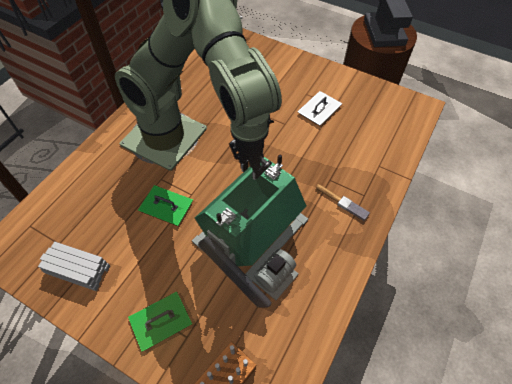

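View pics/t17.png

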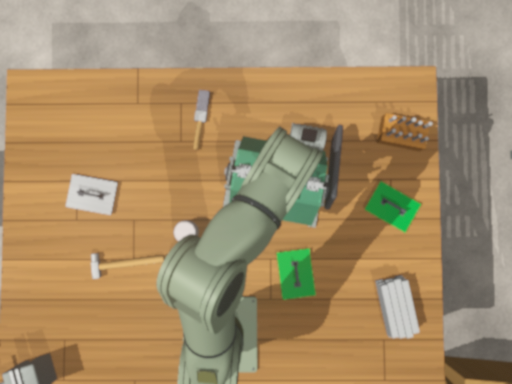

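The bench now shows no forgings in either view. In the drum I see the spear and what looks like one hook at (255,155), so hook B may be lying on top of hook A. I'll enlarge to check.

```bash
python3 - <<'E'
from forg import *
a=load('w17'); b=load('w14')
g=lambda d,x0,y0:cv2.resize(np.clip(d['pixels'][y0:y0+120,x0:x0+130,::-1].astype(float)*1.8,0,255).astype(np.uint8),None,fx=3,fy=3,interpolation=cv2.INTER_CUBIC)
cv2.imwrite('pics/cmp17.png',np.hstack([g(b,187,92),g(a,192,108)]))
E
```

```text
(no output)
```

View pics/cmp17.png

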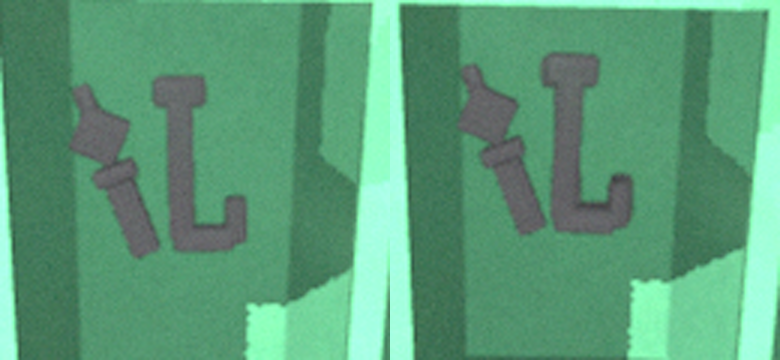

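The top hook is larger and shows dark side faces, so hook B lies stacked on hook A. All three forgings are in the drum and none is left on the bench. Next I fetch the cover.

```bash
python3 -m jog '[{"x":0.5,"y":-0.1,"z":0,"yaw":0.01,"hand":0.6},{"x":0.7,"y":-0.16,"z":0,"yaw":0,"hand":0.6},{"x":0.7,"y":-0.16,"z":0,"yaw":0,"hand":0.6},{"x":0.7,"y":-0.16,"z":0,"yaw":0,"hand":0.6},{"x":0.7,"y":-0.16,"z":0,"yaw":0,"hand":0.6},{"x":0.7,"y":-0.16,"z":0,"yaw":0,"hand":0.6},{"x":0.7,"y":-0.16,"z":0,"yaw":0,"hand":0.6},{"x":0.7,"y":-0.16,"z":0,"yaw":0,"hand":0.6}]';python3 -m jog '[{"x":0.7,"y":-0.16,"z":0.2,"yaw":0,"hand":0.6},{"x":0.7,"y":-0.16,"z":0.4,"yaw":0,"hand":0.6},{"x":0.7,"y":-0.16,"z":0.4,"yaw":0,"hand":0.6},{"x":0.7,"y":-0.16,"z":0.4,"yaw":0,"hand":0.6},{"x":0.7,"y":-0.16,"z":0.4,"yaw":0,"hand":0.6},{"x":0.7,"y":-0.16,"z":0.4,"yaw":0,"hand":0.6},{"x":0.7,"y":-0.16,"z":0.4,"yaw":0,"hand":0.6},{"x":0.7,"y":-0.16,"z":0.4,"yaw":0,"hand":0.6}]'; python3 - <<'E'
from forg import *
go([.5014,.4637,.15],[.983,-.181])
E
```

```text
time_s: 38.95
ee_pos: [0.5226, 0.0812, 0.3598]
eef_rot: [0.768, 0.64, -0.001, -0.0]
contact_force: [0.1, -1.1, 0.3]
width: 0.0513
time_s: 39.75
ee_pos: [0.5099, 0.3679, 0.2087]
eef_rot: [0.768, 0.64, -0.001, 0.0]
contact_force: [1.3, -0.0, 0.7]
width: 0.0511
t 39.75 p [0.5099 0.3679 0.2087] toolx [ 0.181  0.984 -0.001] tooly [ 0.984 -0.181 -0.001] z [-0.001 -0.001 -1.   ] F [ 1.3 -0.   0.7] w 0.0511 q [-0.88  0.88  0.48  1.33 -0.43  1.04 -0.52]
shift units (tool, now) [ 1.856 -0.513  1.173] yaw 0.0005
  shift after yaw [ 1.856 -0.514  1.173]
```

```bash
python3 -m jog '[{"x":0.5,"y":-0.15,"z":0.2,"yaw":0,"hand":0.6},{"x":0.5,"y":-0.15,"z":0.3,"yaw":0,"hand":0.6},{"x":0.5,"y":-0.15,"z":0.3,"yaw":0,"hand":0.6},{"x":0.35,"y":-0.07,"z":0.2,"yaw":0,"hand":0.6},{"x":0,"y":0,"z":0,"yaw":0,"hand":0.6}]'; python3 - <<'E'
from forg import *
go([.5014,.4637,.05],[.983,-.181]); w=cam('wrist','w18'); crop(w,150,60,350,260,3,'w18c'); print(proj(w,[[.5014,.4637,.051]]))
E
```

```text
time_s: 40.25
ee_pos: [0.4999, 0.4639, 0.1574]
eef_rot: [0.767, 0.641, -0.002, -0.0]
contact_force: [-0.3, -0.1, -0.3]
width: 0.0514
t 40.25 p [0.4999 0.4639 0.1574] toolx [ 0.178  0.984 -0.002] tooly [ 0.984 -0.178 -0.003] z [-0.003 -0.002 -1.   ] F [-0.3 -0.1 -0.3] w 0.0514 q [-0.97  1.03  0.48  1.14 -0.46  1.08 -0.66]
shift units (tool, now) [0.006 0.037 2.148] yaw 0.0031
  shift after yaw [0.006 0.037 2.148]
[[253.03685961 195.06523185]]
```

View pics/w18c.png

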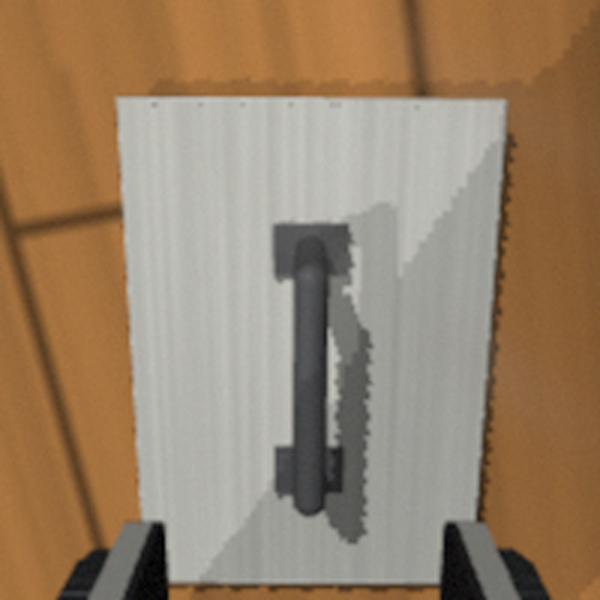

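The cover handle is centred between the fingers in the enlarged view, at column 311. I'll take the same grip as before, so the pose where I lifted it serves as the seating pose.

```bash
python3 -m jog '[{"x":0,"y":0.03,"z":0.4,"yaw":0.003,"hand":0.6},{"x":0,"y":0,"z":0.5,"yaw":0,"hand":0.6},{"x":0,"y":0,"z":0.5,"yaw":0,"hand":0.6},{"x":0,"y":0,"z":0.5,"yaw":0,"hand":0.6},{"x":0,"y":0,"z":0.2,"yaw":0,"hand":0.6},{"x":0,"y":0,"z":0,"yaw":0,"hand":0.6}]'; python3 - <<'E'
from forg import *
go([.5014,.4637,.05],[.983,-.181])
E
```

```text
time_s: 40.9
ee_pos: [0.5031, 0.4611, 0.0546]
eef_rot: [0.769, 0.639, -0.001, 0.0]
contact_force: [0.6, -0.1, 1.0]
width: 0.0516
t 40.90 p [0.5031 0.4611 0.0546] toolx [ 0.184  0.983 -0.002] tooly [ 0.983 -0.184 -0.001] z [-0.001 -0.002 -1.   ] F [ 0.6 -0.1  1. ] w 0.0516 q [-0.95  1.15  0.43  1.2  -0.51  0.89 -0.61]
shift units (tool, now) [ 0.046 -0.043  0.091] yaw -0.0027
  shift after yaw [ 0.046 -0.042  0.091]
```

```bash
python3 -m jog '[{"x":0.05,"y":-0.03,"z":0.08,"yaw":-0.003,"hand":0.6},{"x":0,"y":0,"z":0,"yaw":0,"hand":0.0},{"x":0,"y":0,"z":0,"yaw":0,"hand":0.0},{"x":0,"y":0,"z":0,"yaw":0,"hand":0.0},{"x":0,"y":0,"z":0,"yaw":0,"hand":0.0},{"x":0,"y":0,"z":0,"yaw":0,"hand":0.0},{"x":0,"y":0,"z":0,"yaw":0,"hand":0.0},{"x":0,"y":0,"z":0,"yaw":0,"hand":0.0}]' 60; python3 - <<'E'
from forg import *
st()
E
python3 -m jog '[{"x":0,"y":0,"z":-0.3,"yaw":0,"hand":0.0},{"x":0,"y":0,"z":-0.6,"yaw":0,"hand":0.0},{"x":0,"y":0,"z":-0.8,"yaw":0,"hand":0.0},{"x":0,"y":0,"z":-0.9,"yaw":0,"hand":0.0},{"x":0,"y":0,"z":-0.9,"yaw":0,"hand":0.0},{"x":0,"y":0,"z":-0.9,"yaw":0,"hand":0.0},{"x":0,"y":0,"z":-0.9,"yaw":0,"hand":0.0},{"x":0,"y":0,"z":-0.9,"yaw":0,"hand":0.0}]'
python3 - <<'E'
from forg import *
go([.5401,-.2049,.395],[.983,-.181])
E
```

```text
time_s: 41.7
ee_pos: [0.5023, 0.4648, 0.052]
eef_rot: [0.768, 0.64, 0.0, -0.0]
contact_force: [-2.6, -1.1, 6.1]
width: 0.0077
t 41.70 p [0.5023 0.4648 0.052 ] toolx [0.18  0.984 0.001] tooly [ 0.984 -0.18   0.   ] z [ 0.  0. -1.] F [-2.6 -1.1  6.1] w 0.0077 q [-0.96  1.16  0.43  1.2  -0.51  0.89 -0.62]
time_s: 42.5
ee_pos: [0.5016, 0.464, 0.3643]
eef_rot: [0.768, 0.64, 0.0, 0.0]
contact_force: [0.4, 1.0, -5.6]
width: 0.0076
t 42.50 p [0.5016 0.464  0.3643] toolx [ 0.18   0.984 -0.   ] tooly [ 0.984 -0.18   0.001] z [ 0.001 -0.    -1.   ] F [ 0.4  1.  -5.6] w 0.0076 q [-0.93  0.89  0.53  0.71 -0.4   1.61 -0.77]
shift units (tool, now) [-13.02    3.172  -0.609] yaw 0.0006
  shift after yaw [-13.018   3.18   -0.609]
```

```bash
python3 -m jog '[{"x":-0.4,"y":0.1,"z":-0.3,"yaw":0,"hand":0.0},{"x":-0.65,"y":0.16,"z":-0.3,"yaw":0,"hand":0.0},{"x":-0.65,"y":0.16,"z":0,"yaw":0,"hand":0.0},{"x":-0.65,"y":0.16,"z":0,"yaw":0,"hand":0.0},{"x":-0.65,"y":0.16,"z":0,"yaw":0,"hand":0.0},{"x":-0.65,"y":0.16,"z":0,"yaw":0,"hand":0.0},{"x":-0.65,"y":0.16,"z":0,"yaw":0,"hand":0.0},{"x":-0.65,"y":0.16,"z":0,"yaw":0,"hand":0.0}]';python3 -m jog '[{"x":-0.65,"y":0.16,"z":0,"yaw":0,"hand":0.0},{"x":-0.65,"y":0.16,"z":0,"yaw":0,"hand":0.0},{"x":-0.65,"y":0.16,"z":0,"yaw":0,"hand":0.0},{"x":-0.65,"y":0.16,"z":0,"yaw":0,"hand":0.0},{"x":-0.65,"y":0.16,"z":0,"yaw":0,"hand":0.0},{"x":-0.65,"y":0.16,"z":0,"yaw":0,"hand":0.0},{"x":-0.65,"y":0.16,"z":0,"yaw":0,"hand":0.0},{"x":-0.65,"y":0.16,"z":0,"yaw":0,"hand":0.0}]';python3 -m jog '[{"x":-0.65,"y":0.16,"z":0,"yaw":0,"hand":0.0},{"x":-0.65,"y":0.16,"z":0,"yaw":0,"hand":0.0},{"x":-0.65,"y":0.16,"z":0,"yaw":0,"hand":0.0},{"x":-0.5,"y":0.12,"z":0,"yaw":0,"hand":0.0},{"x":0,"y":0,"z":0,"yaw":0,"hand":0.0}]'
python3 - <<'E'
from forg import *
go([.541,-.2038,.31],[.983,-.181]); s=cam('scene','s19'); w=cam('wrist','w19')
E
```

```text
time_s: 43.3
ee_pos: [0.5171, 0.2085, 0.3921]
eef_rot: [0.768, 0.64, 0.0, 0.0]
contact_force: [0.9, -1.0, -6.3]
width: 0.0079
time_s: 44.1
ee_pos: [0.5332, -0.0586, 0.3921]
eef_rot: [0.768, 0.64, 0.0, 0.0]
contact_force: [0.6, -1.2, -6.3]
width: 0.0077
time_s: 44.6
ee_pos: [0.54, -0.1867, 0.3919]
eef_rot: [0.77, 0.638, -0.001, 0.001]
contact_force: [-0.3, 1.5, -6.2]
width: 0.0074
t 44.60 p [ 0.54   -0.1867  0.3919] toolx [ 0.185  0.983 -0.002] tooly [ 0.983 -0.185 -0.   ] z [-0.001 -0.002 -1.   ] F [-0.3  1.5 -6.2] w 0.0074 q [ 0.04  0.63  0.52  1.21 -0.3   1.38  0.34]
shift units (tool, now) [-0.328  0.084  1.638] yaw -0.0041
  shift after yaw [-0.328  0.082  1.638]
```

View pics/w19.png

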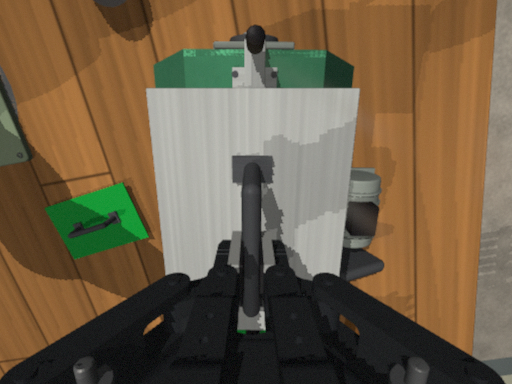

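```bash
python3 -m jog '[{"x":-0.3,"y":0.08,"z":0.3,"yaw":-0.004,"hand":0.0},{"x":0,"y":0,"z":0.5,"yaw":0,"hand":0.0},{"x":0,"y":0,"z":0.5,"yaw":0,"hand":0.0},{"x":0,"y":0,"z":0.3,"yaw":0,"hand":0.0},{"x":0,"y":0,"z":0,"yaw":0,"hand":0.0}]'
python3 - <<'E'
from forg import *
go([.541,-.2038,.287],[.983,-.181]); 
E
```

```text
time_s: 45.2
ee_pos: [0.5421, -0.1971, 0.3102]
eef_rot: [0.767, 0.642, -0.001, -0.001]
contact_force: [0.5, 0.2, -4.6]
width: 0.0078
t 45.20 p [ 0.5421 -0.1971  0.3102] toolx [0.175 0.985 0.001] tooly [ 0.985 -0.175 -0.003] z [-0.003  0.001 -1.   ] F [ 0.5  0.2 -4.6] w 0.0078 q [ 0.06  0.69  0.48  1.37 -0.33  1.16  0.41]
shift units (tool, now) [-0.136  0.004  0.465] yaw 0.0061
  shift after yaw [-0.136  0.005  0.465]
```

```bash
python3 -m jog '[{"x":-0.12,"y":0,"z":0,"yaw":0.005,"hand":0.0},{"x":0,"y":0,"z":0,"yaw":0,"hand":0.0},{"x":0,"y":0,"z":0,"yaw":0,"hand":0.0}]'
python3 - <<'E'
from forg import *
go([.541,-.2038,.287],[.983,-.181]); s=cam('scene','s20'); crop(s,190,140,320,260,5,'s20c')
E
```

```text
time_s: 45.5
ee_pos: [0.5415, -0.2046, 0.3122]
eef_rot: [0.769, 0.64, 0.0, 0.001]
contact_force: [0.4, 0.5, -6.0]
width: 0.0076
t 45.50 p [ 0.5415 -0.2046  0.3122] toolx [ 0.181  0.983 -0.   ] tooly [ 0.983 -0.181  0.001] z [ 0.001 -0.    -1.   ] F [ 0.4  0.5 -6. ] w 0.0076 q [ 0.08  0.69  0.49  1.36 -0.33  1.17  0.42]
shift units (tool, now) [ 0.013 -0.014  0.503] yaw -0.0002
  shift after yaw [ 0.013 -0.014  0.503]
```

View pics/s20c.png

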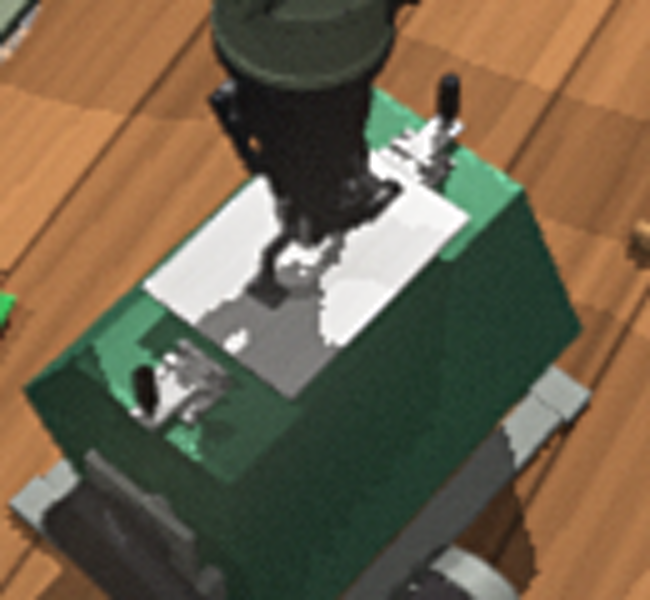

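The pose matches the lift-off pose within 1 mm. I'll lower in small steps and watch the force.

```bash
python3 -m jog '[{"x":0.01,"y":-0.01,"z":0.1,"yaw":0,"hand":0.0},{"x":0,"y":0,"z":0.1,"yaw":0,"hand":0.0},{"x":0,"y":0,"z":0.1,"yaw":0,"hand":0.0},{"x":0,"y":0,"z":0,"yaw":0,"hand":0.0}]';python3 -m jog '[{"x":0,"y":0,"z":0.07,"yaw":0,"hand":0.0},{"x":0,"y":0,"z":0.06,"yaw":0,"hand":0.0},{"x":0,"y":0,"z":0,"yaw":0,"hand":0.0}]'
```

```text
time_s: 45.95
ee_pos: [0.5408, -0.2036, 0.2955]
eef_rot: [0.768, 0.64, -0.0, -0.001]
contact_force: [-0.6, 0.2, -6.1]
width: 0.0077
time_s: 46.25
ee_pos: [0.5409, -0.2037, 0.2894]
eef_rot: [0.768, 0.64, -0.0, -0.0]
contact_force: [0.2, -0.4, -5.6]
width: 0.0074
```

```bash
python3 -m jog '[{"x":0,"y":0,"z":0.04,"yaw":0,"hand":0.0},{"x":0,"y":0,"z":0,"yaw":0,"hand":0.0}]';python3 -m jog '[{"x":0,"y":0,"z":0.04,"yaw":0,"hand":0.0},{"x":0,"y":0,"z":0,"yaw":0,"hand":0.0}]'
```

```text
time_s: 46.45
ee_pos: [0.541, -0.2037, 0.2877]
eef_rot: [0.768, 0.64, -0.0, -0.0]
contact_force: [-0.2, 0.2, -7.3]
width: 0.0076
time_s: 46.65
ee_pos: [0.5412, -0.2039, 0.2869]
eef_rot: [0.768, 0.64, 0.0, 0.001]
contact_force: [-3.8, 3.0, 10.9]
width: 0.0079
```

Contact came at z = 0.287, the expected seated height. I'll release, rise and inspect.

```bash
python3 -m jog '[{"x":0,"y":0,"z":-0.02,"yaw":0,"hand":0.2},{"x":0,"y":0,"z":0,"yaw":0,"hand":0.6},{"x":0,"y":0,"z":0,"yaw":0,"hand":0.6},{"x":0,"y":0,"z":0,"yaw":0,"hand":0.6},{"x":0,"y":0,"z":-0.4,"yaw":0,"hand":0.6},{"x":0,"y":0,"z":-0.6,"yaw":0,"hand":0.6},{"x":0,"y":0,"z":-0.6,"yaw":0,"hand":0.6},{"x":0,"y":0,"z":-0.2,"yaw":0,"hand":0.6}]'; python3 - <<'E'
from forg import *
B=np.load('barrel.npz'); p=B['c']+.139*B['by']; p[2]=.287; go(p,B['bx']); w=cam('wrist','w21'); s=cam('scene','s21'); crop(s,190,140,320,260,5,'s21c')
cs=np.array([B['c']+j*B['bx']+k*B['by']+[0,0,.251] for k in (.084,-.084) for j in(-.06,.06)]); print(proj(w,cs))
E
```

```text
time_s: 47.45
ee_pos: [0.5414, -0.2042, 0.3794]
eef_rot: [0.768, 0.64, 0.001, 0.001]
contact_force: [0.0, -0.2, -0.7]
width: 0.0515
t 47.45 p [ 0.5414 -0.2042  0.3794] toolx [ 0.181  0.983 -0.001] tooly [ 0.983 -0.181  0.003] z [ 0.003 -0.001 -1.   ] F [ 0.  -0.2 -0.7] w 0.0515 q [ 0.08  0.64  0.51  1.21 -0.3   1.35  0.38]
shift units (tool, now) [ 2.842 -0.035  1.845] yaw -0.0041
  shift after yaw [ 2.842 -0.023  1.845]
[[180.03243065  92.575431  ]
 [318.12744096  91.94720715]
 [193.12218929 261.97892388]
 [307.09760081 261.37446464]]
```

View pics/w21.png

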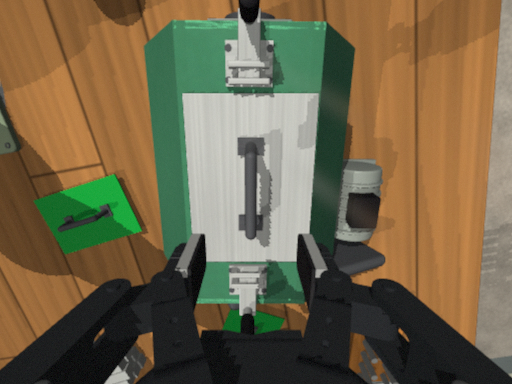

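View pics/s21c.png

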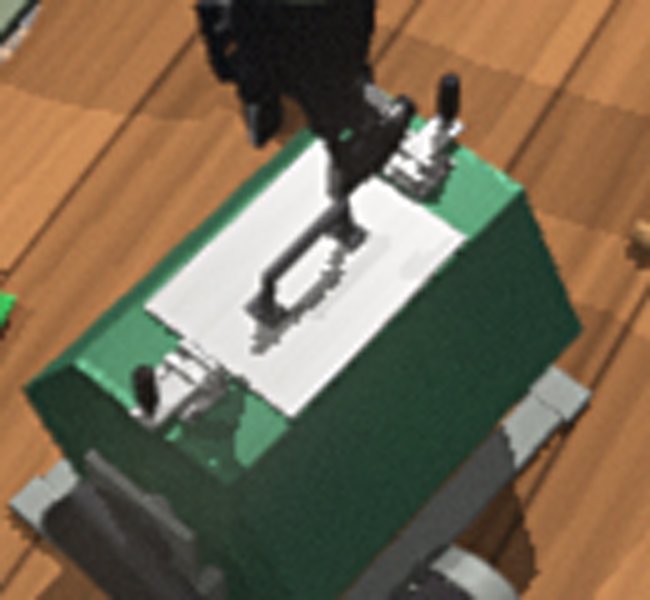

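The plate's corners are at (184,93), (317,93), (193,262) and (308,262), within 4 px of the predicted seated rectangle, so the cover is flat and square. Now the left bolt.

```bash
python3 -m jog '[{"x":0.5,"y":0,"z":0,"yaw":0,"hand":0.6},{"x":0.6,"y":0,"z":0,"yaw":0,"hand":0.6},{"x":0.6,"y":0,"z":0,"yaw":0,"hand":0.6},{"x":0.6,"y":0,"z":0,"yaw":0,"hand":0.6},{"x":0.54,"y":0,"z":0,"yaw":0,"hand":0.6},{"x":0,"y":0,"z":0,"yaw":0,"hand":0.6},{"x":0,"y":0,"z":0,"yaw":0,"hand":0.6}]'; python3 - <<'E'
from forg import *
B=np.load('barrel.npz'); p=B['c']+.139*B['by']; p[2]=.286; go(p,B['bx']); w=cam('wrist','w22'); print(proj(w,p+[0,0,.018])); crop(w,150,150,350,300,4,'w22c')
E
```

```text
time_s: 48.25
ee_pos: [0.5666, -0.0639, 0.3758]
eef_rot: [0.768, 0.64, -0.001, -0.0]
contact_force: [0.9, -0.4, 0.5]
width: 0.0515
t 48.25 p [ 0.5666 -0.0639  0.3758] toolx [ 0.18   0.984 -0.001] tooly [ 0.984 -0.18  -0.001] z [-0.002 -0.    -1.   ] F [ 0.9 -0.4  0.5] w 0.0515 q [-0.18  0.63  0.52  1.25 -0.31  1.33  0.14]
shift units (tool, now) [-0.008 -0.014  1.795] yaw -0.0034
  shift after yaw [-0.008 -0.014  1.795]
[[250.00231233 210.05241034]]
```

View pics/w22c.png

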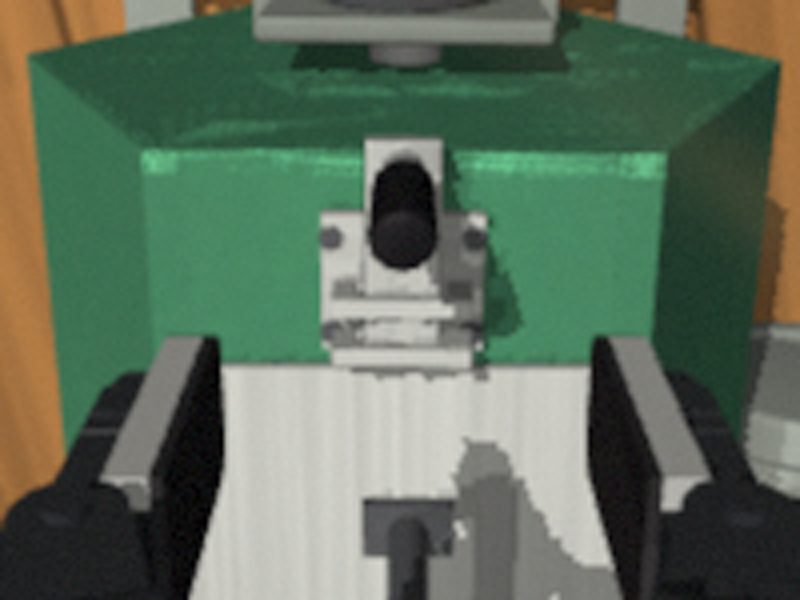

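```bash
python3 -m jog '[{"x":0,"y":0,"z":0.4,"yaw":0,"hand":0.6},{"x":0,"y":0,"z":0.4,"yaw":0,"hand":0.6},{"x":0,"y":0,"z":0.4,"yaw":0,"hand":0.6},{"x":0,"y":0,"z":0.4,"yaw":0,"hand":0.6},{"x":0,"y":0,"z":0.18,"yaw":0,"hand":0.6},{"x":0,"y":0,"z":0,"yaw":0,"hand":0.0},{"x":0,"y":0,"z":0,"yaw":0,"hand":0.0},{"x":0,"y":0,"z":0,"yaw":0,"hand":0.0}]' 30; python3 -m jog '[{"x":0,"y":0,"z":0,"yaw":0,"hand":0},{"x":0,"y":0,"z":0,"yaw":0,"hand":0.0},{"x":0,"y":0,"z":0,"yaw":0,"hand":0.0}]';python3 -m jog '[{"x":-0.12,"y":0,"z":0,"yaw":0,"hand":0},{"x":-0.12,"y":0,"z":0,"yaw":0,"hand":0.0},{"x":-0.12,"y":0,"z":0,"yaw":0,"hand":0.0},{"x":-0.1,"y":0,"z":0,"yaw":0,"hand":0.0},{"x":0,"y":0,"z":0,"yaw":0,"hand":0.0}]';python3 -m jog '[{"x":-0.06,"y":0,"z":0,"yaw":0,"hand":0},{"x":0.0,"y":0,"z":0,"yaw":0,"hand":0.0}]'
```

```text
time_s: 49.1
ee_pos: [0.566, -0.0643, 0.2886]
eef_rot: [0.769, 0.64, -0.0, -0.001]
contact_force: [-6.5, 0.3, 10.6]
width: 0.0131
time_s: 49.4
ee_pos: [0.566, -0.0643, 0.2887]
eef_rot: [0.769, 0.64, -0.0, -0.0]
contact_force: [-9.2, 0.0, 5.5]
width: 0.0128
time_s: 49.9
ee_pos: [0.5616, -0.0873, 0.2887]
eef_rot: [0.769, 0.64, -0.0, -0.001]
contact_force: [-10.5, -0.4, 6.1]
width: 0.0129
time_s: 50.1
ee_pos: [0.5615, -0.088, 0.2887]
eef_rot: [0.768, 0.64, 0.001, -0.002]
contact_force: [-9.0, 11.7, 7.8]
width: 0.0131
```

```bash
python3 -m jog '[{"x":-0.05,"y":0,"z":0,"yaw":0,"hand":0},{"x":0.0,"y":0,"z":0,"yaw":0,"hand":0.0}]'; python3 -m jog '[{"x":0.07,"y":0,"z":0,"yaw":0,"hand":0.0},{"x":0.0,"y":0,"z":0,"yaw":0,"hand":0.6},{"x":0.0,"y":0,"z":0,"yaw":0,"hand":0.6},{"x":0.0,"y":0,"z":-0.4,"yaw":0,"hand":0.6},{"x":0.0,"y":0,"z":-0.4,"yaw":0,"hand":0.6},{"x":0.0,"y":0,"z":-0.4,"yaw":0,"hand":0.6},{"x":0.0,"y":0,"z":-0.4,"yaw":0,"hand":0.6},{"x":0.0,"y":0,"z":-0.2,"yaw":0,"hand":0.6}]'; python3 - <<'E'
from forg import *
w=cam('wrist','w23'); crop(w,150,150,350,300,4,'w23c'); B=np.load('barrel.npz'); p=B['c']+.115*B['by']; p[2]=.286; print(proj(w,p+[0,0,.018]));p=B['c']-.139*B['by']; p[2]=.37; go(p,B['bx'])
E
```

```text
time_s: 50.3
ee_pos: [0.5615, -0.0882, 0.2887]
eef_rot: [0.767, 0.641, 0.002, -0.003]
contact_force: [-7.1, 25.9, 12.4]
width: 0.0128
time_s: 51.1
ee_pos: [0.5625, -0.0891, 0.3795]
eef_rot: [0.769, 0.64, 0.001, 0.001]
contact_force: [1.1, 0.3, -0.4]
width: 0.0511
[[249.09973438 206.51908777]]
t 51.15 p [ 0.5626 -0.0892  0.3801] toolx [ 0.181  0.983 -0.   ] tooly [ 0.983 -0.181  0.003] z [ 0.003 -0.001 -1.   ] F [ 0.2 -0.3  1.2] w 0.0512 q [-0.14  0.63  0.52  1.25 -0.31  1.34  0.18]
shift units (tool, now) [-5.059 -0.008  0.203] yaw -0.0042
  shift after yaw [-5.059 -0.03   0.203]
```

View pics/w23c.png

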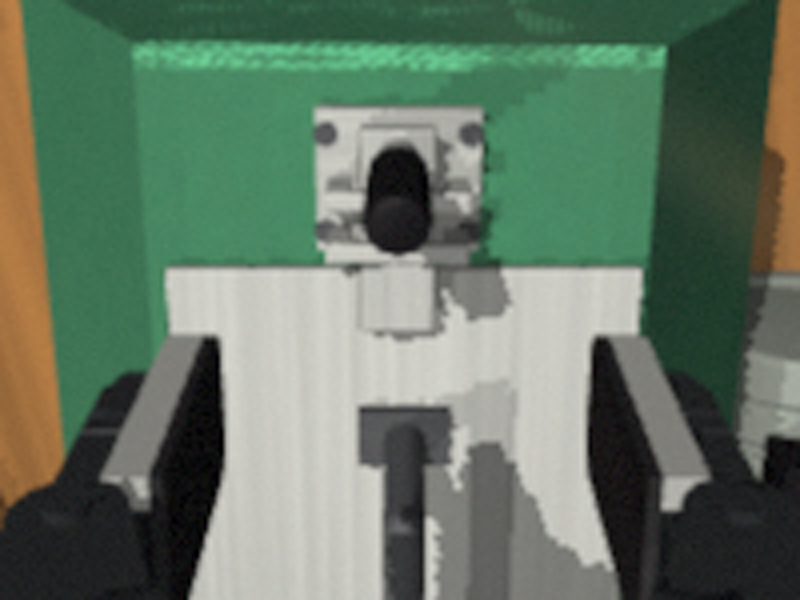

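The left bolt is home: its tongue lies over the plate at crop (398,300), the stud is at (249,206) against (249,206.5) predicted, and the stop force was 26 N. Now the right bolt.

```bash
python3 -m jog '[{"x":-0.55,"y":0,"z":0,"yaw":0,"hand":0.6},{"x":-0.65,"y":0,"z":0,"yaw":0,"hand":0.6},{"x":-0.65,"y":0,"z":0,"yaw":0,"hand":0.6},{"x":-0.65,"y":0,"z":0,"yaw":0,"hand":0.6},{"x":-0.65,"y":0,"z":0,"yaw":0,"hand":0.6},{"x":-0.65,"y":0,"z":0,"yaw":0,"hand":0.6},{"x":-0.65,"y":0,"z":0,"yaw":0,"hand":0.6},{"x":-0.6,"y":-0.01,"z":0,"yaw":-0.004,"hand":0.6}]';  python3 -m jog '[{"x":0,"y":0,"z":0,"yaw":0,"hand":0.6}]'; python3 - <<'E'
from forg import *
B=np.load('barrel.npz'); p=B['c']-.139*B['by']; p[2]=.287; go(p,B['bx']); w=cam('wrist','w24'); print(proj(w,p+[0,0,.017])); crop(w,150,150,350,300,4,'w24c')
E
```

```text
time_s: 51.95
ee_pos: [0.5155, -0.3385, 0.3771]
eef_rot: [0.767, 0.641, -0.0, -0.0]
contact_force: [-0.9, 0.1, -0.2]
width: 0.0513
time_s: 52.05
ee_pos: [0.5141, -0.3407, 0.3767]
eef_rot: [0.769, 0.64, -0.001, -0.0]
contact_force: [0.1, -0.3, -0.2]
width: 0.0511
t 52.05 p [ 0.5141 -0.3407  0.3767] toolx [ 0.182  0.983 -0.001] tooly [ 0.983 -0.182 -0.002] z [-0.002 -0.001 -1.   ] F [ 0.1 -0.3 -0.2] w 0.0511 q [ 0.35  0.72  0.48  1.05 -0.31  1.44  0.58]
shift units (tool, now) [0.068 0.038 1.793] yaw -0.0048
  shift after yaw [0.067 0.039 1.793]
[[253.39955252 205.05001056]]
```

View pics/w24c.png

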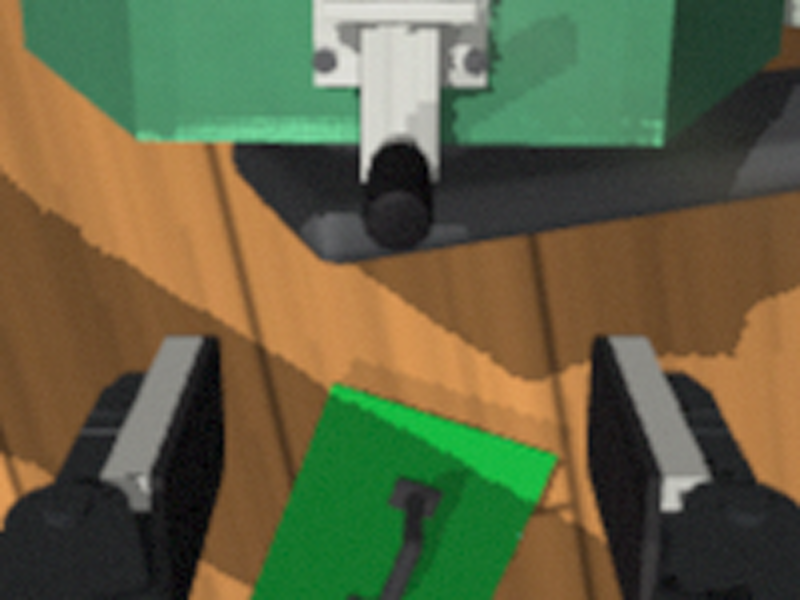

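```bash
python3 -m jog '[{"x":0.06,"y":-0.01,"z":0.4,"yaw":0,"hand":0.6},{"x":0,"y":0,"z":0.4,"yaw":0,"hand":0.6},{"x":0,"y":0,"z":0.4,"yaw":0,"hand":0.6},{"x":0,"y":0,"z":0.4,"yaw":0,"hand":0.6},{"x":0,"y":0,"z":0.18,"yaw":0,"hand":0.6},{"x":0,"y":0,"z":0,"yaw":0,"hand":0.0},{"x":0,"y":0,"z":0,"yaw":0,"hand":0.0},{"x":0,"y":0,"z":0,"yaw":0,"hand":0.0}]' 30; python3 -m jog '[{"x":0,"y":0,"z":0,"yaw":0,"hand":0},{"x":0,"y":0,"z":0,"yaw":0,"hand":0.0},{"x":0,"y":0,"z":0,"yaw":0,"hand":0.0}]';python3 -m jog '[{"x":0.12,"y":0,"z":0,"yaw":0,"hand":0},{"x":0.12,"y":0,"z":0,"yaw":0,"hand":0.0},{"x":0.12,"y":0,"z":0,"yaw":0,"hand":0.0},{"x":0.1,"y":0,"z":0,"yaw":0,"hand":0.0},{"x":0,"y":0,"z":0,"yaw":0,"hand":0.0}]';python3 -m jog '[{"x":0.06,"y":0,"z":0,"yaw":0,"hand":0},{"x":0.0,"y":0,"z":0,"yaw":0,"hand":0.0}]'
```

```text
time_s: 52.9
ee_pos: [0.514, -0.3336, 0.2896]
eef_rot: [0.768, 0.641, -0.001, -0.002]
contact_force: [-9.4, 9.1, 13.0]
width: 0.0131
time_s: 53.2
ee_pos: [0.5142, -0.3336, 0.2897]
eef_rot: [0.768, 0.641, -0.001, -0.002]
contact_force: [-18.8, 8.4, 7.8]
width: 0.0131
time_s: 53.7
ee_pos: [0.5185, -0.3111, 0.2897]
eef_rot: [0.767, 0.641, -0.001, -0.001]
contact_force: [-15.8, 5.5, 6.7]
width: 0.013
time_s: 53.9
ee_pos: [0.5187, -0.3098, 0.2898]
eef_rot: [0.768, 0.641, -0.002, 0.0]
contact_force: [-15.7, -4.9, 4.1]
width: 0.013
```

```bash
python3 -m jog '[{"x":0.06,"y":0,"z":0,"yaw":0,"hand":0},{"x":0.0,"y":0,"z":0,"yaw":0,"hand":0.0}]';python3 -m jog '[{"x":0.04,"y":0,"z":0,"yaw":0,"hand":0},{"x":0.0,"y":0,"z":0,"yaw":0,"hand":0.0}]'
```

```text
time_s: 54.1
ee_pos: [0.5187, -0.3095, 0.29]
eef_rot: [0.769, 0.64, -0.003, 0.002]
contact_force: [-14.9, -21.5, -1.1]
width: 0.013
time_s: 54.3
ee_pos: [0.5188, -0.3088, 0.2901]
eef_rot: [0.769, 0.639, -0.004, 0.003]
contact_force: [-13.4, -29.1, -2.5]
width: 0.0131
```

At the stop with 29 N. I'll relax, release, rise and check.

```bash
python3 -m jog '[{"x":-0.11,"y":-0.03,"z":0,"yaw":0,"hand":0.0},{"x":0.0,"y":0,"z":0,"yaw":0,"hand":0.6},{"x":0.0,"y":0,"z":0,"yaw":0,"hand":0.6},{"x":0.0,"y":0,"z":-0.4,"yaw":0,"hand":0.6},{"x":0.0,"y":0,"z":-0.6,"yaw":0,"hand":0.6},{"x":0.0,"y":0,"z":-0.6,"yaw":0,"hand":0.6},{"x":-0.4,"y":0,"z":-0.4,"yaw":0,"hand":0.6},{"x":-0.4,"y":0,"z":0,"yaw":0,"hand":0.6}]'; python3 - <<'E'
from forg import *
st(); w=cam('wrist','w25'); crop(w,150,80,350,230,4,'w25c'); B=np.load('barrel.npz'); p=B['c']-.115*B['by']; p[2]=.304; print(proj(w,[p,p-.024*B['by']])); s=cam('scene','s25'); crop(s,190,140,320,260,5,'s25c')
E
```

```text
time_s: 55.1
ee_pos: [0.5127, -0.348, 0.3918]
eef_rot: [0.767, 0.642, 0.001, 0.002]
contact_force: [0.4, 0.3, -0.5]
width: 0.0511
t 55.10 p [ 0.5127 -0.348   0.3918] toolx [ 0.175  0.985 -0.002] tooly [ 0.985 -0.175  0.004] z [ 0.004 -0.002 -1.   ] F [ 0.4  0.3 -0.5] w 0.0511 q [ 0.36  0.72  0.48  1.   -0.31  1.48  0.59]
[[252.92764802 160.89782397]
 [252.81682245 190.0055874 ]]
```

View pics/w25c.png

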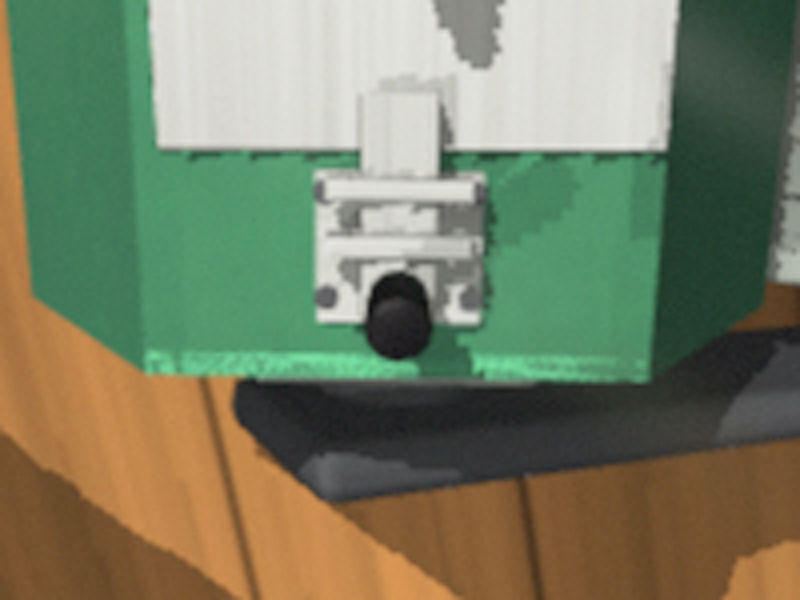

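View pics/s25c.png

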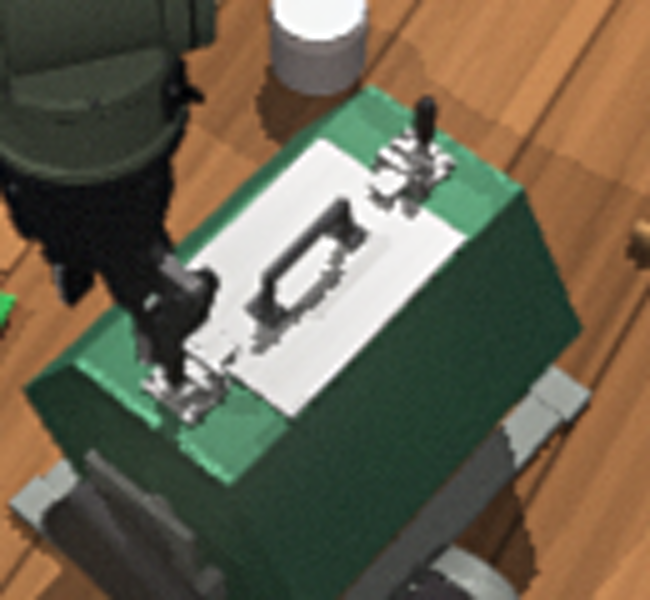

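The right bolt is home: the stud is at row 162.5, where 161 is home and 190 is drawn, and the tongue is over the plate. I'll back away for a final look at everything.

```bash
python3 -m jog '[{"x":0.3,"y":-0.3,"z":-0.3,"yaw":0,"hand":0.6},{"x":0.6,"y":-0.4,"z":0,"yaw":0,"hand":0.6},{"x":0.65,"y":-0.4,"z":0,"yaw":0,"hand":0.6},{"x":0.65,"y":-0.4,"z":0,"yaw":0,"hand":0.6},{"x":0.65,"y":-0.4,"z":0,"yaw":0,"hand":0.6},{"x":0.65,"y":-0.4,"z":0,"yaw":0,"hand":0.6},{"x":0.65,"y":-0.4,"z":0,"yaw":0,"hand":0.6},{"x":0.65,"y":-0.4,"z":0,"yaw":0,"hand":0.6}]'; python3 -m jog '[{"x":0.65,"y":-0.2,"z":0,"yaw":0,"hand":0.6},{"x":0.65,"y":-0.2,"z":0,"yaw":0,"hand":0.6},{"x":0.65,"y":-0.2,"z":0,"yaw":0,"hand":0.6},{"x":0.65,"y":0,"z":0,"yaw":0,"hand":0.6},{"x":0.65,"y":0,"z":0,"yaw":0,"hand":0.6},{"x":0.65,"y":0,"z":0,"yaw":0,"hand":0.6},{"x":0.65,"y":0,"z":0,"yaw":0,"hand":0.6},{"x":0.4,"y":0,"z":0,"yaw":0,"hand":0.6}]'; python3 - <<'E'
from forg import *
st(); s=cam('scene','s26'); t=cam('top','t26'); w=cam('wrist','w26'); crop(s,190,140,320,260,5,'s26c')
E
```

```text
time_s: 56.0
ee_pos: [0.4012, -0.0822, 0.4038]
eef_rot: [0.767, 0.642, 0.0, -0.0]
contact_force: [1.5, -0.0, -0.4]
width: 0.0511
time_s: 56.8
ee_pos: [0.4158, 0.1676, 0.4036]
eef_rot: [0.766, 0.643, 0.0, -0.0]
contact_force: [-0.5, -0.7, 0.3]
width: 0.0509
t 56.80 p [0.4158 0.1676 0.4036] toolx [0.174 0.985 0.001] tooly [ 0.985 -0.174 -0.001] z [-0.     0.001 -1.   ] F [-0.5 -0.7  0.3] w 0.0509 q [-0.75  0.37  0.47  1.6  -0.18  1.21 -0.42]
```

View pics/s26.png

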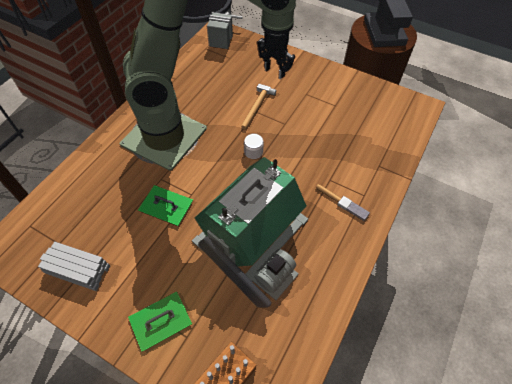

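View pics/t26.png

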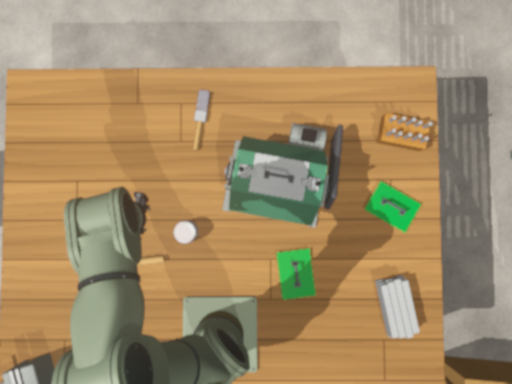

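View pics/s26c.png

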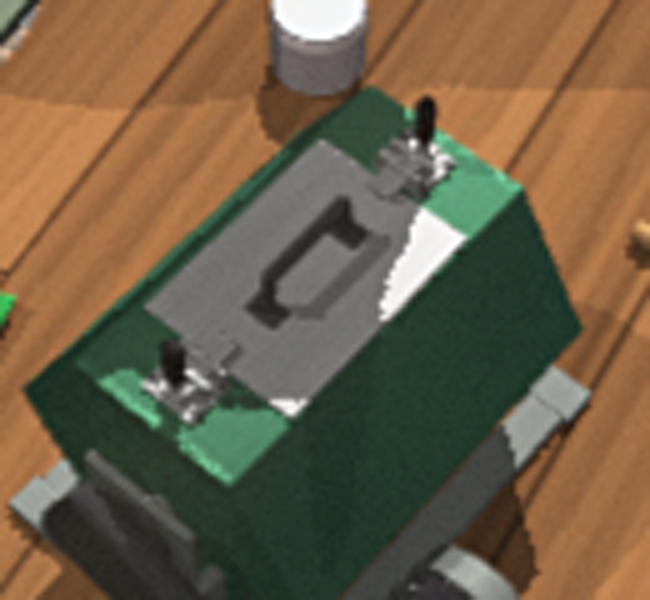

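View pics/w26.png

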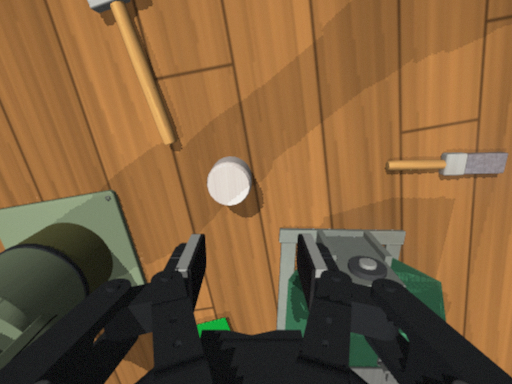

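The final views show the cover flat, both tongues over the plate, and the tin (229,182), hammer and brush in place. The visible bench has no forgings left on it, so I'm handing in.

```bash
python3 -c "
from plant import *
print(hand_in())"
```

```text
the job is handed in; nothing more can be done
None
```

The barrel is loaded, closed and bolted, and I handed the job in at about 57 s. I drew both bolts to their stops, set the cover aside on the bench, and put in the three forgings present: two hooks and one spear. I found no second spear and no staple.

What the last checks showed:
- **Cover:** its plate corners were within about 4 px of where a flat, seated cover should appear. It met the hatch at the expected height.
- **Bolts:** I pushed both home against their stops, with 26 N on the left and 29 N on the right. The left stud read within 1 px of fully home and the right about 2 px off, and both tongues lie over the plate.
- **Other things:** the tin, hammer, wire brush and green look-alikes were where they started. No forging was left on any part of the bench the cameras could see.

**Less certain:** after the last drop only one hook outline was visible in the drum. It had grown and showed side faces, so I took it that the second hook lies on top of the first. The barrel's pose from the first camera images was about 3 mm off. I corrected it with the wrist camera.

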